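Empty the offcut scoop into the covered scrap box

ROBOT

A 6-joint arm with a two-finger parallel gripper is mounted at the origin on the work surface. World frame = base frame: x ahead of the robot, y to its left, z up, the work surface at z = 0. Lengths are in m, angles in rad, forces in N, time in s.
With the tool pointing down it reaches from about 0.375 to 0.975 m from the base axis. Payload 3.8 kg.
Tool frame: the origin (TCP) lies on the front face of the gripper's body, between the roots of the fingers; the fingertips stand 73 mm ahead of it and the grasp point (between the pads) lies 54 mm ahead of it; x points along the fingers, z is the direction in which the jaws open and shut, and the axes are right-handed (so a half turn about x gives the same grasp; the last joint's range is limited). The gripper opens to 85 mm and grips with 20 to 120 N. Pads are 22 mm wide; open, the fingers measure 114 mm over their backs; the gripper's body (76 mm by 85 mm) begins 54 mm behind the grasp point. The pads swing forward as they close: fully open they stand 13 mm farther back than shut.
Start: joints at [-1.263, 0.264, 1.604, -0, 1.274, -0.037], TCP at [0.228, -0.635, 0.304] pointing down, gripper open.
Joint ranges: [-2.63, 2.63], [-0.94, 2.18], [0.31, 2.57], [-1.31, 4.45], [0, 2.66], [-2.55, 2.55]. Speed limits (rad/s): [2.57, 2.57, 3.14, 3.14, 3.14, 3.14].

INTERFACE

Orientations are given as a unit quaternion [w, x, y, z].
In Python, from plant import get_state, read_camera, camera_params, job_done gives the robot as it stands.
- The arm moves only by the shell command python3 -m pendant 'ROWS'. ROWS is JSON, one flat list of numbers, 5 for each row, row after row: the finger opening in mm, from 0 to 85.4, then the shift along the tool's x, y, z in units of 25 cm (1.0 is 25 cm), then the turn about the tool's x in units of 5 degrees (1.0 is 5 degrees). A call has 1 to 5 rows; each row shifts and turns the commanded pose from where the row before left it, along the tool's axes as they then stand; what a row does not reach is not made up. A row lasts 1/8 s, in which the tool goes at most 62.5 mm and 10.7 degrees, less where a joint would pass 70% of its speed; a pose out of reach is approached as far as the arm can. A call with a number of a shift or a turn outside -1 to 1 is refused whole. A call with a gripper value outside its range is refused whole. The fingers move at their own pace and stop on an object; the grip force is fixed at half the most. Time passes only in rows, so rows that do not move let the fingers close. It gives the time, the measured TCP pose, the force and the opening at its end, in the units of the state.
- get_state(): the state, without advancing time (a new reading comes with each control period).
- read_camera(name): name is "side" or "top"; returns the picture (384x512x3 uint8, blue, green, red); there is no depth.
- camera_params(name): a dict with "K" (3x3 intrinsics, pixels), "extrinsics" (4x4, takes a point from camera to world coordinates). Camera axes: x right, y down, z forward; pixel columns grow to the right and rows downward; lengths in m; the calibration is good to about 2 mm. A picture is of the moment at which its call begins. camera_params takes no time and is no camera call.
- job_done(): hands the job in, once; it reports no verdict.
The state is a dict: "time_s": time; "qpos": joint angles; "dq": joint speeds; "tau": joint torques, N m; "tcp_pos": TCP position; "tool_rot": TCP orientation; "ft_force": force on the tool from outside, world axes, zero at the start; "torque": the same for the moment, N m; "gripper_width": finger opening in m.
Only numpy, scipy, OpenCV 4.12 (cv2) and the standard library are available. Lean on these libraries where they do the work, as an engineer would, in place of code of your own. Each camera call takes 0.05 s, during which the arm holds its last target. There are 200 camera calls.

TASK

Slide the scrap box's cover fully back, take the scoop by its leaning handle and tip it over the open box until all five offcuts are inside. Set the empty scoop down gently, upright on the rubber mat again, let go, then slide the cover fully shut. Leave the other things on the bench where they are.

Things in the scene. Friction and masses are not known exactly. Their poses are not given: they have to be found in the camera images.
- box: Fixed open-topped dark steel scrap box, 200 (its x) x 180 (its y) x 100 mm high, walls and floor 6 mm. Origin at the centre of its underside. Two guide rails 8 mm wide run along its +-y rims up to 113 mm high and carry on 185 mm past its +x wall to two feet.
- box_mouth (a point): Centre of the box's rim plane, 100 mm above the bench; axes as the box.
- cover (a joint): Flat aluminium cover, 194 x 168 x 4 mm, top face 105 mm above the bench, sliding on the rails along the box's +x; 0 = fully shut, 0.17 m = fully back against its stop, mouth open. It drags with about 2.5 N.
- cover_tab (a point): Top centre of the upright tab on the cover's near (-x) end, 139 mm above the bench; the tab is 12 mm thick (along the box's x), 50 mm wide, 34 mm high, and stands 80 mm towards -x from the cover's centre.
- mat: Fixed black rubber mat, 260 (its x) x 200 (its y) x 4 mm; origin at the centre of its underside.
- scoop: Loose sheet-steel scoop like a dustpan, 0.2 to 0.3 kg, holding five offcuts. Origin under the middle of its floor; x points to its open pouring lip, z up. 110 mm wide (y), 4 mm sheet; back wall at x = -70 mm, 56 mm high; side walls 50 mm high; the flat floor ends at x = +55 mm and there ramps up at 25 degrees for 45 mm. A handle leans back from the back wall's top.
- scoop_grip (a point): Grip point in the flat wooden handle (14 mm thick, 90 mm wide, 85 mm long), at (-102, 0, 97) mm in the scoop's frame; axes as the scoop. The handle rises from the back wall's top (x = -68, z = 54 mm) leaning 38 degrees from the scoop's z towards its -x; this point is 55 mm up its slope, mid thickness.
- scoop_lip (a point): Middle of the top edge of the pouring lip, at (96, 0, 23) mm in the scoop's frame; axes as the scoop.
- offcut_a: Wooden offcut in the scoop: block 36 x 32 x 30 mm, 20 to 28 g. Origin at the centre of its underside as it starts.
- offcut_b: Wooden offcut in the scoop: short cylinder 36 mm across, 30 mm long, 20 to 28 g. Origin at the centre of its underside as it starts.
- offcut_c: Wooden offcut in the scoop: stepped turned spigot, 38 mm and 24 mm across, 32 mm long, 20 to 28 g. Origin at the centre of its underside as it starts.
- offcut_d: Wooden offcut in the scoop: block 40 x 28 x 24 mm, 20 to 28 g. Origin at the centre of its underside as it starts.
- offcut_e: Wooden offcut in the scoop: block 22 x 36 x 22 mm, 20 to 28 g. Origin at the centre of its underside as it starts.
- wax_tin: Bystander: low round brass-coloured wax tin with a white lid, 68 mm across, 55 mm high. Origin at its underside.
- bowl: Bystander: small turned wooden bowl, 124 mm across, 50 mm high. Origin at its underside.
- sanding_block: Bystander: cork sanding block 90 x 50 x 30 mm, lying between the mat and the scrap box. Origin at its underside.
- gouge: Bystander: turning gouge 375 mm long along its x, 28 mm thick. Origin at its underside.
- caliper: Bystander: steel caliper lying flat, 140 x 78 x 12 mm, its pivot at the origin and its legs along +x. Origin at its underside.
- oil_bottle: Bystander: amber oil bottle, 60 mm across, 160 mm high. Origin at its underside.
Things that resemble listed ones, but are neither listed nor needed, are in the scene too. What is shaped like the offcut_e but red or yellow is not meant.

How it is judged:
On the way, in this order (a step that is already met when the one before it is completed fails the run):
1. the cover is slid back, at least 150 mm of its 170 (value of joint cover above 0.15 m), for 0.1 s.
2. the scoop is tipped more than 35 degrees, its lip over the box (angle between scoop's own z axis and vertical above 0.61 rad and x of scoop_lip in the frame of box between -0.1 and 0.1 m and y of scoop_lip in the frame of box between -0.1 and 0.1 m), for 0.1 s.
3. all offcuts are in the box and the empty scoop stands upright on the mat, let go (x of offcut_a in the frame of box between -0.1 and 0.1 m and y of offcut_a in the frame of box between -0.09 and 0.09 m and z of offcut_a in the frame of box between -0.005 and 0.1 m and x of offcut_b in the frame of box between -0.1 and 0.1 m and y of offcut_b in the frame of box between -0.09 and 0.09 m and z of offcut_b in the frame of box between -0.005 and 0.1 m and x of offcut_c in the frame of box between -0.1 and 0.1 m and y of offcut_c in the frame of box between -0.09 and 0.09 m and z of offcut_c in the frame of box between -0.005 and 0.1 m and x of offcut_d in the frame of box between -0.1 and 0.1 m and y of offcut_d in the frame of box between -0.09 and 0.09 m and z of offcut_d in the frame of box between -0.005 and 0.1 m and x of offcut_e in the frame of box between -0.1 and 0.1 m and y of offcut_e in the frame of box between -0.09 and 0.09 m and z of offcut_e in the frame of box between -0.005 and 0.1 m and angle between scoop's own z axis and vertical below 0.1 rad and horizontal distance between scoop and mat below 0.09 m and z of scoop in the frame of mat below 0.012 m and linear speed of scoop below 0.03 m/s and contact force between the fingers and scoop below 0.1 N), for 0.2 s.
At the end, for the whole second after the job is handed in: All five offcuts are inside the scrap box below its rim; the cover is shut to within 6 mm; the scoop stands upright (within 6 degrees), at rest and released, on the mat, its origin within 90 mm of the mat's centre (all of step 3 and value of joint cover below 0.006 m); the robot touches nothing.
It fails at once if the scoop is dropped (falling unheld more than about 30 mm above the bench) (height (world z) of scoop above 0.03 m and contact force between the fingers and scoop below 0.1 N and linear speed of scoop above 0.3 m/s).
It fails at once if the scoop is pressed or banged down on the mat with more than 60 N (contact force between scoop and mat above 60 N).
It fails at once if a bystander is moved more than 30 mm (distance of any of wax_tin, bowl, sanding_block, gouge, caliper, oil_bottle from where it was at the start of the episode above 0.03 m).
It also fails if it takes over 72 s, if anything falls off the work surface, if the arm or the gripper's body presses on something with over 40 N, if the wrist force passes 120 N, or if a joint passes its speed limit or range.

## Working session

There is one attempt and no reset: what is moved stays moved. The work goes in short steps, Python scripts to look and compute and a shell command to move; the robot and the scene stay as the last step left them, time stands still between calls to the robot, and variables do not carry over. Pictures are saved under pics/ and viewed, about 8 in all and at most 12, crops included, and the job is handed in when it is done.

```bash
mkdir -p pics; ls; cat > h.py <<'E'
import numpy as np, cv2
from plant import get_state, read_camera, camera_params
from scipy.spatial.transform import Rotation as R
def cam(n):
    p=camera_params(n); return np.array(p["K"]),np.array(p["extrinsics"])
def ray(n,uv):
    K,E=cam(n); d=E[:3,:3]@np.linalg.inv(K)@[uv[0],uv[1],1.]; return E[:3,3],d
def onz(n,uv,z):
    o,d=ray(n,uv); return o+d*(z-o[2])/d[2]
def proj(n,P):
    K,E=cam(n); c=np.linalg.inv(E)@np.append(P,1); u=K@c[:3]; return u[:2]/u[2]
def st():
    s=get_state(); q=s["tool_rot"]; r=R.from_quat([q[1],q[2],q[3],q[0]]).as_matrix(); return s,np.array(s["tcp_pos"]),r
E
python3 - <<'E'
from h import *
s,p,r=st(); print(s["time_s"],p,r.round(3).tolist())
for n in("top","side"):
    K,E=cam(n); print(n,K.round(1).tolist(),E.round(3).tolist()); cv2.imwrite(f"pics/{n}0.png",read_camera(n))
a=cv2.imread("pics/top0.png");cv2.imwrite("pics/top0b.png",cv2.resize(a,(800,600),interpolation=cv2.INTER_CUBIC))
a=cv2.imread("pics/side0.png");cv2.imwrite("pics/side0b.png",cv2.resize(a,(800,600),interpolation=cv2.INTER_CUBIC))
E
```

```text
pics
0.0 [ 0.22795733 -0.63474007  0.3025664 ] [[-0.001, 0.941, 0.338], [0.002, 0.338, -0.941], [-1.0, 0.0, -0.002]]
top [[379.7, 0.0, 264.9], [0.0, 379.7, 189.5], [0.0, 0.0, 1.0]] [[0.022, -0.993, 0.12, 0.399], [-0.999, -0.026, -0.025, -0.026], [0.028, -0.119, -0.992, 1.078], [0.0, 0.0, 0.0, 1.0]]
side [[390.8, 0.0, 254.4], [0.0, 390.8, 194.4], [0.0, 0.0, 1.0]] [[-0.708, -0.387, 0.59, -0.092], [-0.706, 0.4, -0.585, 0.547], [-0.01, -0.831, -0.556, 0.674], [0.0, 0.0, 0.0, 1.0]]
```

View pics/top0b.png

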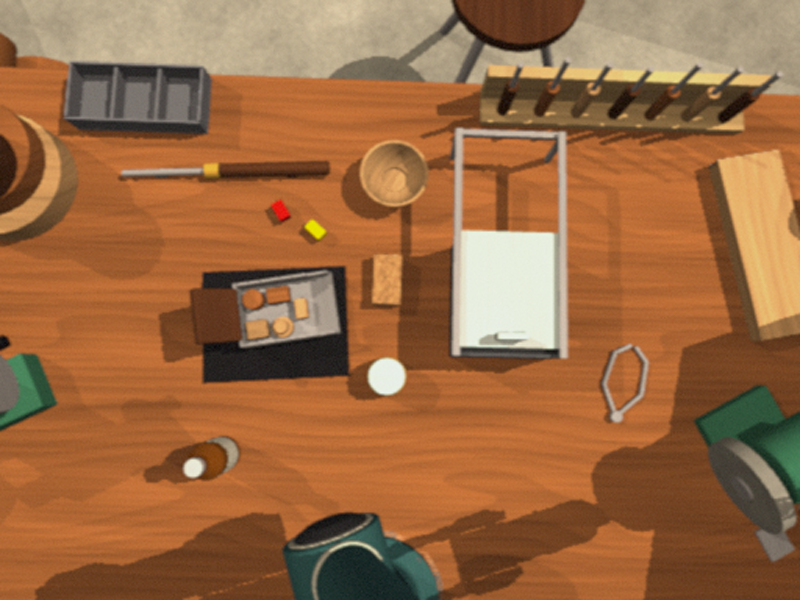

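View pics/side0b.png

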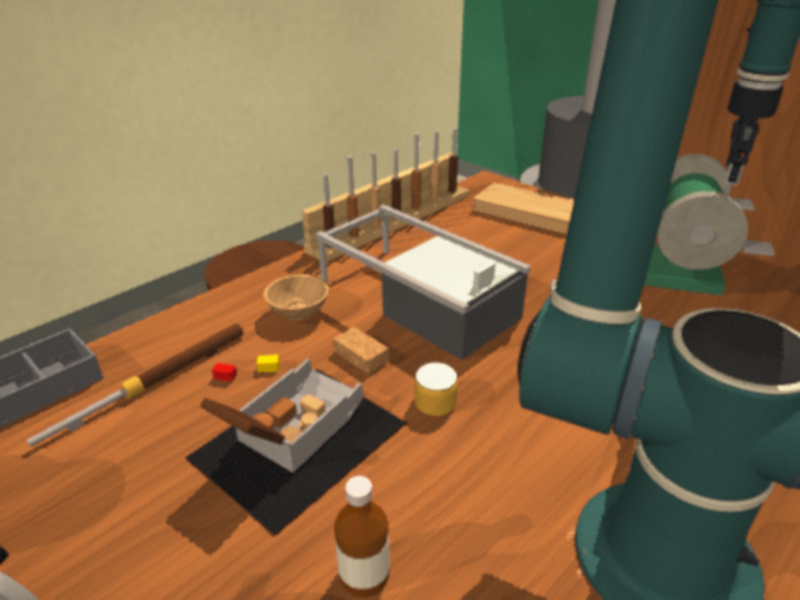

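The top view shows the scrap box at view px (455–565, 130–355) with its tab near (512, 335), and the scoop on the black mat at (192–340, 270–348) with its handle to the left. The red cube (280, 210) and the yellow cube (315, 230) are decoys. The five wooden offcuts are in the scoop. Next I'll measure.

```bash
python3 - <<'E'
from h import *
v=lambda u,w,z:onz("top",(u*.64,w*.64),z).round(3)
print("rail near L,R, far L,R",v(455,355,.113),v(563,355,.113),v(459,130,.113),v(563,133,.113))
print("tab",v(512,333,.139), v(499,335,.139),v(526,333,.139))
a=cv2.imread("pics/top0.png"); h=cv2.cvtColor(a,cv2.COLOR_BGR2HSV)
def rect(m,x0,x1,y0,y1,z,name):
    k=np.zeros_like(m);k[y0:y1,x0:x1]=m[y0:y1,x0:x1]
    c=max(cv2.findContours(k,cv2.RETR_EXTERNAL,cv2.CHAIN_APPROX_NONE)[0],key=cv2.contourArea)
    b=cv2.boxPoints(cv2.minAreaRect(c)); print(name,cv2.contourArea(c),(b/.64).round().tolist(),[onz("top",q,z).round(3).tolist() for q in b])
    return c
rect(((h[...,2]<40)*255).astype(np.uint8),120,230,165,250,.004,"mat")
# scoop grey: low saturation, bright
rect(((h[...,1]<70)&(h[...,2]>70)).astype(np.uint8)*255,140,222,165,230,.05,"scoop")
rect(((h[...,0]<12)&(h[...,2]>40)&(h[...,2]<115)&(h[...,1]>120)).astype(np.uint8)*255,118,158,180,224,.1,"handle")
rect(((h[...,1]<60)&(h[...,2]>170)).astype(np.uint8)*255,285,365,140,228,.105,"cover")
w=cv2.resize(a[160:255,110:260],None,fx=5,fy=5,interpolation=cv2.INTER_CUBIC)
b=cv2.imread("pics/side0.png")[210:345,110:280]
b=cv2.resize(b,(750,int(135*750/170)),interpolation=cv2.INTER_CUBIC)
cv2.imwrite("pics/c1.png",w);cv2.imwrite("pics/c2.png",b)
E
```

```text
rail near L,R, far L,R [ 0.421 -0.12   0.113] [ 0.425 -0.296  0.113] [ 0.802 -0.121  0.113] [ 0.802 -0.299  0.113]
tab [ 0.457 -0.208  0.139] [ 0.454 -0.187  0.139] [ 0.458 -0.23   0.139]
mat 2070.5 [[200.0, 274.0], [342.0, 268.0], [347.0, 374.0], [205.0, 380.0]] [[0.559, 0.335, 0.004], [0.577, 0.078, 0.004], [0.385, 0.063, 0.004], [0.369, 0.314, 0.004]]
scoop 2560.5 [[230.0, 282.0], [331.0, 267.0], [341.0, 333.0], [239.0, 348.0]] [[0.539, 0.268, 0.05], [0.57, 0.094, 0.05], [0.456, 0.072, 0.05], [0.426, 0.244, 0.05]]
handle 914.0 [[184.0, 285.0], [233.0, 278.0], [242.0, 342.0], [193.0, 349.0]] [[0.525, 0.328, 0.1], [0.539, 0.248, 0.1], [0.434, 0.227, 0.1], [0.421, 0.306, 0.1]]
cover 4713.5 [[453.0, 353.0], [453.0, 219.0], [555.0, 219.0], [555.0, 353.0]] [[0.424, -0.117, 0.105], [0.649, -0.114, 0.105], [0.654, -0.286, 0.105], [0.428, -0.285, 0.105]]
```

View pics/c1.png

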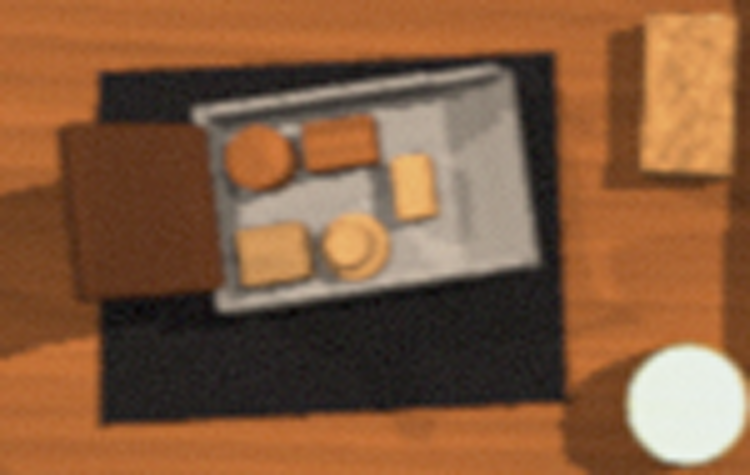

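The crop shows the five offcuts, all inside the scoop: a round one, two blocks, the stepped spigot and the small tan block at crop px (413, 187), which is offcut_e because it is neither red nor yellow. I'll start with the cover.

```bash
python3 - <<'E'
from h import *
t=lambda u,w,z:onz("top",(u/5+110,w/5+160),z)
pts={"ht":((60,125),(80,300),.121+.004),"rw":((196,108),(218,310),.06),"lip":((512,70),(540,265),.05)}
for k,(a,b,z) in pts.items(): A,B=t(*a,z),t(*b,z); print(k,A.round(3),B.round(3),((A+B)/2).round(3),np.degrees(np.arctan2(*(A-B)[1::-1])).round(1),np.linalg.norm(A-B).round(3))
for c in((100,72),(555,53),(565,400),(102,422)): print(t(*c,.004).round(3))
E
python3 -m pendant '[0,0,0,0,1, 0,0,0,0,1, 0,0,0,0,1, 0,0,0,0,0.95]'
python3 -m pendant '[0,0,0.086,-0.2125,0, 0,0,0.086,-0.2125,0, 0,0,0.086,-0.2125,0, 0,0,0.086,-0.2125,0, 0,0,0.086,-0.2125,0]'
python3 -m pendant '[0,0,0.086,-0.2125,0, 0,0,0.086,-0.2125,0, 0,0,0.086,-0.2125,0, 0,0,0,0,0]'
```

```text
ht [0.516 0.308 0.125] [0.429 0.292 0.125] [0.473 0.3   0.125] 10.2 0.089
rw [0.535 0.259 0.06 ] [0.428 0.241 0.06 ] [0.481 0.25  0.06 ] 9.4 0.109
lip [0.562 0.092 0.05 ] [0.456 0.073 0.05 ] [0.509 0.082 0.05 ] 10.2 0.108
[0.562 0.33  0.004]
[0.58  0.073 0.004]
[0.383 0.06  0.004]
[0.366 0.316 0.004]
time_s: 0.6
tcp_pos: [0.2281, -0.6349, 0.3031]
tool_rot: [0.499, 0.501, 0.5, -0.5]
ft_force: [-0.0, -0.3, 0.1]
gripper_width: 0.0124
time_s: 1.23
tcp_pos: [0.3358, -0.3677, 0.3034]
tool_rot: [0.5, 0.5, 0.5, -0.5]
ft_force: [0.2, -0.9, -0.1]
gripper_width: -0.0001
time_s: 1.72
tcp_pos: [0.4008, -0.2069, 0.3035]
tool_rot: [0.501, 0.499, 0.502, -0.498]
ft_force: [-0.7, -0.6, -0.2]
gripper_width: -0.0002
```

```bash

python3 -m pendant '[0,0.227,0,0,0, 0,0.227,0,0,0, 0,0,0,0,0]'
python3 -m pendant '[0,0,0.08,0,0, 0,0,0.08,0,0, 0,0,0.08,0,0, 0,0,0.08,0,0, 0,0,0.08,0,0]'
python3 -m pendant '[0,0,0.08,0,0, 0,0,0.08,0,0, 0,0,0.08,0,0, 0,0,0.08,0,0, 0,0,0.04,0,0]'
python3 -m pendant '[0,0,0.04,0,0, 0,0,0,0,0]'
```

```text
time_s: 2.1
tcp_pos: [0.3962, -0.2088, 0.1857]
tool_rot: [0.496, 0.499, 0.504, -0.501]
ft_force: [-0.5, 1.5, -0.5]
gripper_width: -0.0001
time_s: 2.72
tcp_pos: [0.5018, -0.2103, 0.1909]
tool_rot: [0.5, 0.5, 0.5, -0.5]
ft_force: [-2.9, -1.1, 2.2]
gripper_width: 0.0002
time_s: 3.35
tcp_pos: [0.5918, -0.2099, 0.1904]
tool_rot: [0.5, 0.5, 0.5, -0.5]
ft_force: [-3.2, -0.5, 1.2]
gripper_width: 0.0002
time_s: 3.6
tcp_pos: [0.5947, -0.21, 0.1901]
tool_rot: [0.496, 0.496, 0.505, -0.503]
ft_force: [-23.9, -0.2, 14.8]
gripper_width: 0.0001
```

```bash

python3 -m pendant '[0,0,-0.08,0,0, 0,-0.25,0,0,0, 0,-0.25,0,0,0, 0,-0.25,0,0,0, 0,-0.25,0,0,0]'
python3 -m pendant '[0,0,0,-0.21,0, 0,0,0,-0.21,0, 0,0,0,-0.21,0, 0,0,0,-0.21,0, 0,0,0,-0.21,0]'
python3 -m pendant '[0,0,0,-0.21,0, 0,0,0.236,-0.042,0, 0,0,0.236,-0.042,0, 0,0,0.236,-0.042,0, 0,0,0.236,-0.042,0]'
python3 -m pendant '[0,0,0.236,-0.042,0, 0,0,0.236,-0.042,0, 0,0,0.236,-0.042,0, 0,0,0,0,0]'
python3 -c "
from h import *
s,p,r=st();print(np.round(s['qpos'],3),p.round(3),r.round(3).tolist())"
python3 -m pendant '[0,0,0.236,-0.042,0, 0,0,0.236,-0.042,0, 0,0,0,0,0]'
python3 -c "
from h import *
s,p,r=st();print(np.round(s['qpos'],3),p.round(3),r.round(3).tolist())"
```

```text
time_s: 4.22
tcp_pos: [0.5806, -0.2098, 0.4427]
tool_rot: [0.501, 0.5, 0.5, -0.499]
ft_force: [1.0, -0.4, -0.5]
gripper_width: -0.0001
time_s: 4.85
tcp_pos: [0.5803, 0.0545, 0.4407]
tool_rot: [0.5, 0.501, 0.5, -0.499]
ft_force: [0.4, 0.0, 0.3]
gripper_width: 0.0003
time_s: 5.48
tcp_pos: [0.8181, 0.1481, 0.4404]
tool_rot: [0.5, 0.5, 0.5, -0.499]
ft_force: [1.3, 0.6, 1.6]
gripper_width: -0.0001
time_s: 5.98
tcp_pos: [0.9566, 0.1724, 0.4115]
tool_rot: [0.5, 0.501, 0.5, -0.499]
ft_force: [1.0, 0.5, -2.2]
gripper_width: 0.0001
[1.520e-01 9.790e-01 3.230e-01 1.000e-03 1.838e+00 1.723e+00] [0.957 0.172 0.411] [[0.002, 1.0, 0.001], [0.002, 0.001, -1.0], [-1.0, 0.002, -0.002]]
time_s: 6.35
tcp_pos: [0.9903, 0.1781, 0.4001]
tool_rot: [0.52, 0.529, 0.479, -0.47]
ft_force: [-0.0, 1.1, 1.0]
gripper_width: 0.0001
[0.152 0.999 0.311 0.003 1.73  1.723] [0.99  0.178 0.4  ] [[0.1, 0.995, 0.001], [0.018, -0.001, -1.0], [-0.995, 0.1, -0.018]]
```

```bash

cat > q.py <<'E'
from h import *
s,p,r=st();print(np.round(s['qpos'],3),p.round(3),"x",r[:,0].round(3),"z",r[:,2].round(3))
E
for i in 1 2 ; do
python3 -m pendant '[0,0,0.236,-0.042,0, 0,0,0.236,-0.042,0, 0,0,0.236,-0.042,0, 0,0,0.236,-0.042,0]' >/dev/null; python3 q.py; done
```

```text
[0.152 1.036 0.311 0.007 1.528 1.723] [1.049 0.188 0.372] x [ 0.259  0.047 -0.965] z [ 0.006 -0.999 -0.047]
[0.152 1.043 0.311 0.011 1.354 1.723] [1.094 0.196 0.381] x [ 0.414  0.075 -0.907] z [ 0.016 -0.997 -0.074]
```

```bash

for i in 1 2 3; do
python3 -m pendant '[0,0.1,0.22,-0.03,0, 0,0.1,0.22,-0.03,0, 0,0.1,0.22,-0.03,0, 0,0.1,0.22,-0.03,0, 0,0.1,0.22,-0.03,0]' >/dev/null; python3 q.py; done
```

```text
[0.143 1.12  0.311 0.022 1.074 1.71 ] [1.169 0.199 0.332] x [ 0.586  0.104 -0.803] z [ 0.034 -0.994 -0.104]
[0.136 1.14  0.311 0.035 0.856 1.697] [1.216 0.199 0.348] x [ 0.731  0.127 -0.671] z [ 0.055 -0.99  -0.128]
[0.13  1.117 0.311 0.05  0.7   1.683] [1.239 0.196 0.411] x [ 0.838  0.142 -0.528] z [ 0.076 -0.987 -0.144]
```

```bash
cat > kin.py <<'E'
from h import *
from scipy.optimize import least_squares
D=[([-1.263,.264,1.604,0,1.274,-.037],[.228,-.635,.3026]),([.152,.979,.323,.001,1.838,1.723],[.957,.172,.411]),([.152,.999,.311,.003,1.73,1.723],[.99,.178,.4]),
([.152,1.036,.311,.007,1.528,1.723],[1.049,.188,.372]),([.143,1.12,.311,.022,1.074,1.71],[1.169,.199,.332]),([.136,1.14,.311,.035,.856,1.697],[1.216,.199,.348]),([.13,1.117,.311,.05,.7,1.683],[1.239,.196,.411])]
def fk(q,L):
    a,h,L1,L2,o,L3=L; A=R.from_euler('z',q[0]); B=A*R.from_euler('y',q[1]); C=B*R.from_euler('y',q[2]); W=C*R.from_euler('z',q[3])*R.from_euler('y',q[4])*R.from_euler('z',q[5])
    e=A.apply([a,0,h])+B.apply([0,0,L1]); w=e+C.apply([o,0,L2]); return w+W.apply([0,0,L3]),W,w,e
f=least_squares(lambda L:np.concatenate([fk(q,L)[0]-p for q,p in D]),[0,.2,.45,.4,0,.2]); L=f.x
OFF=R.identity()
E
python3 - <<'E'
from kin import *
print(L.round(4),abs(f.fun).max())
s,p,r=st(); P,W,w,e=fk(s["qpos"],L); print(P,p,(W.as_matrix().T@r).round(2).tolist())
E
```

```text
[0.0056 0.2652 0.5058 0.5633 0.0079 0.2788] 0.024938735164539844
[1.2436602  0.17158915 0.41267651] [1.23926807 0.1960065  0.41074401] [[0.0, -0.0, -1.0], [0.0, 1.0, -0.0], [1.0, -0.0, 0.0]]
```

```bash
sed -i 's/a,h,L1,L2,o,L3=L;/a,h,L1,L2,o,L3,b=L;/; s/\[o,0,L2\]/[o,b,L2]/; s/\[0,.2,.45,.4,0,.2\])/[0,.2,.45,.4,0,.2,.02])/' kin.py
cat >> kin.py <<'E'
T=np.array([[0,0,-1.],[0,1,0],[1,0,0]])
lo=np.array([-2.63,-.94,.31,-1.31,0,-2.55]); hi=np.array([2.63,2.18,2.57,4.45,2.66,2.55])
def ik(p,Rt,q0=None,n=12):
    best=None; rng=np.random.default_rng(0)
    for i in range(n):
        x0=np.array(q0) if q0 is not None and i==0 else rng.uniform(lo,hi)
        g=lambda q:np.concatenate([fk(q,L)[0]-p,.3*(R.from_matrix(Rt).inv()*fk(q,L)[1]*R.from_matrix(T)).as_rotvec()])
        m=least_squares(g,np.clip(x0,lo+1e-4,hi-1e-4),bounds=(lo,hi))
        if best is None or m.cost<best[0]-1e-9: best=(m.cost,m.x)
        if m.cost<1e-7: break
    return best
xs=np.array([.172,-.985,0]);ys=np.array([.985,.172,0]);zs=np.array([0,0,1.]); S=np.stack([xs,ys,zs],1)
org=np.array([.493,.179,.004]); nrm=np.array([.788,0,.616]); d=np.array([-.616,0,.788])
def grasp(phi,sgn=1,u=0.,v=0.):  # tool pose, u = offset along handle slope, v = offset along y
    x=np.array([0,np.sin(phi),0])-np.cos(phi)*d; z=sgn*nrm; y=np.cross(z,x)
    Rt=S@np.stack([x,y,z],1); g=org+S@(np.array([-.102,0,.097])+u*d+v*np.array([0,1,0])); return g-.054*Rt[:,0],Rt
E
python3 - <<'E'
from kin import *
print(L.round(4),abs(f.fun).max())
for ph in (30,45,60,75):
  for sg in (1,-1):
    p,Rt=grasp(np.radians(ph),sg,0,-.01)
    for th in (0,90*sg,-90*sg):
      Rn=Rt@R.from_euler('x',th,degrees=True).as_matrix(); So=Rn@Rt.T@S
      if So[2,0]>0.1: continue
      pp=p if th==0 else np.array([.45,-.05,.33])
      if th: 
        lipv=So@np.array([.198,0,-.074]); pp=np.array([.525,-.19,.15])-lipv-.054*Rn[:,0]
      c,q=ik(pp,Rn); print(ph,sg,th,"%.1e"%c,q.round(2),"tcp",pp.round(3),"toolx",Rn[:,0].round(2),"g in scoop",(-So[2]).round(2),"xs",So[:,0].round(2))
E
```

```text
[0.0021 0.2585 0.5086 0.5659 0.0052 0.2761 0.025 ] 0.00048786184500704266
30 1 0 1.3e-03 [ 0.88  0.2   2.12 -0.86  1.03  2.55] tcp [0.434 0.301 0.138] toolx [ 0.58 -0.44 -0.68] g in scoop [ 0. -0. -1.] xs [ 0.17 -0.99 -0.  ]
30 1 90 1.5e-03 [-0.26 -0.47  2.24 -0.23  0.62  2.55] tcp [ 0.503 -0.118  0.392] toolx [ 0.58 -0.44 -0.68] g in scoop [ 0.86 -0.19 -0.47] xs [-0.36 -0.35 -0.86]
30 -1 0 8.1e-18 [ 0.95  0.25  2.16 -1.    1.05 -0.31] tcp [0.434 0.301 0.138] toolx [ 0.58 -0.44 -0.68] g in scoop [ 0. -0. -1.] xs [ 0.17 -0.99 -0.  ]
30 -1 90 3.2e-20 [-0.06 -0.42  2.24 -0.66  0.71 -0.05] tcp [ 0.503 -0.118  0.392] toolx [ 0.58 -0.44 -0.68] g in scoop [ 0.86 -0.19 -0.47] xs [-0.36 -0.35 -0.86]
45 1 0 4.6e-03 [ 0.97  0.32  2.46  4.45  0.99 -2.55] tcp [0.424 0.294 0.131] toolx [ 0.77 -0.31 -0.56] g in scoop [ 0. -0. -1.] xs [ 0.17 -0.99 -0.  ]
45 1 90 4.9e-19 [-0.42 -0.58  2.39  0.09  0.36  2.2 ] tcp [ 0.471 -0.172  0.391] toolx [ 0.77 -0.31 -0.56] g in scoop [ 0.95 -0.04 -0.31] xs [-0.21 -0.23 -0.95]
45 -1 0 2.0e-05 [ 1.01  0.22  2.3  -1.31  1.   -0.02] tcp [0.424 0.294 0.131] toolx [ 0.
[... 765 characters left out ...]
 toolx [ 0.91 -0.15 -0.39] g in scoop [ 0.99  0.03 -0.16] xs [-0.11 -0.12 -0.99]
75 1 0 6.9e-24 [ 1.01  0.41  2.54  4.19  1.26 -2.42] tcp [0.413 0.277 0.112] toolx [ 0.98  0.01 -0.2 ] g in scoop [ 0. -0. -1.] xs [ 0.17 -0.99 -0.  ]
75 1 90 5.4e-18 [-1.   -0.27  2.46  1.73  0.99  0.29] tcp [ 0.467 -0.256  0.362] toolx [ 0.98  0.01 -0.2 ] g in scoop [ 1.    0.04 -0.04] xs [-0.04 -0.03 -1.  ]
75 -1 0 6.4e-16 [1.01 0.41 2.54 4.19 1.26 0.72] tcp [0.413 0.277 0.112] toolx [ 0.98  0.01 -0.2 ] g in scoop [ 0. -0. -1.] xs [ 0.17 -0.99 -0.  ]
75 -1 90 1.0e-03 [-0.98 -0.37  2.42  1.53  0.91 -2.55] tcp [ 0.467 -0.256  0.362] toolx [ 0.98  0.01 -0.2 ] g in scoop [ 1.    0.04 -0.04] xs [-0.04 -0.03 -1.  ]
```

```bash
cat > sim.py <<'E'
from kin import *
def step(q,dp_tool,w,roll=0):
    p,W,_,_=fk(q,L); M=W.as_matrix()@T; pt=p+M@np.array(dp_tool)*.25; Rt=R.from_matrix(M)*R.from_euler('x',roll*5,degrees=True)
    g=lambda x:np.concatenate([fk(x,L)[0]-pt,w*(Rt.inv()*fk(x,L)[1]*R.from_matrix(T)).as_rotvec()])
    return least_squares(g,np.clip(q,lo+1e-4,hi-1e-4),bounds=(lo,hi)).x
def show(q):
    p,W,_,_=fk(q,L); x=W.apply([0,0,1]); return p.round(3),"tilt %.0f az %.0f"%(np.degrees(np.arccos(-x[2])),np.degrees(np.arctan2(x[1],x[0])))
E
python3 - <<'E'
from sim import *
for w in (.05,.1,.2,.4,.8):
    q=np.array([.152,1.036,.311,.007,1.528,1.723])
    for i in range(4): q=step(q,[0,.236,-.042],w)
    print(w,q.round(3),show(q))   # real: 1.043 .311 .011 1.354
s,p,r=st(); q0=np.array(s["qpos"])
for az,rr,z in ((66,.45,.4),(66,.45,.5),(45,.45,.5),(20,.45,.45),(80,.45,.45)):
    a=np.radians(az); c,q=ik(np.array([rr*np.cos(a),rr*np.sin(a),z]),r,q0); print(az,z,"%.0e"%c,q.round(2))
    for i in range(16):
        M=fk(q,L)[1].as_matrix()@T; q=step(q,M.T@np.array([-np.cos(a),-np.sin(a),0])*.24,.3)
        if i%5==0: print("  ",q.round(2),show(q))
E
```

```text
0.05 [0.152 1.06  0.31  0.038 0.642 1.707] (array([1.232, 0.22 , 0.497]), 'tilt 65 az 10')
0.1 [0.152 1.05  0.31  0.032 0.746 1.711] (array([1.216, 0.218, 0.484]), 'tilt 59 az 10')
0.2 [0.152 1.037 0.31  0.023 0.968 1.718] (array([1.178, 0.211, 0.451]), 'tilt 47 az 10')
0.4 [0.152 1.038 0.31  0.014 1.249 1.722] (array([1.119, 0.2  , 0.401]), 'tilt 31 az 10')
0.8 [0.152 1.048 0.31  0.009 1.425 1.723] (array([1.077, 0.193, 0.368]), 'tilt 21 az 10')
66 0.4 6e-04 [ 1.68 -0.28  2.26 -1.13  1.33 -2.55]
   [ 1.77 -0.39  2.34 -1.1   1.43 -2.55] (array([0.151, 0.359, 0.386]), 'tilt 62 az 9')
   [ 2.63 -0.74  2.5  -0.68  2.23 -2.14] (array([0.04 , 0.106, 0.386]), 'tilt 61 az 5')
   [ 2.63 -0.74  2.47 -0.03  2.39 -1.71] (array([ 0.001, -0.022,  0.386]), 'tilt 56 az -28')
   [ 2.63 -0.91  2.55  0.68  2.34 -1.17] (array([-0.039, -0.149,  0.386]), 'tilt 60 az -61')
66 0.5 3e-03 [ 1.72 -0.31  2.16 -1.16  1.46 -2.55]
   [ 1.82 -0.42  2.23 -1.13  1.56 -2.55] (array([0.14 , 0.363, 0.47 ]), 'tilt 65 az 9')
   [ 2.63 -0.71  2.37 -0.79  2.36 -2.16] (array([0.031, 0.112, 0.47 ]), 'tilt 64 az 4')
   [ 2.63
[... 719 characters left out ...]
t 58 az 10')
   [ 1.09 -0.94  2.24 -0.61  1.59  2.55] (array([0.207, 0.111, 0.486]), 'tilt 37 az -8')
   [ 1.32 -0.94  2.07 -0.36  2.15  2.55] (array([0.069, 0.046, 0.534]), 'tilt 20 az -43')
   [ 1.21 -0.94  1.97  0.03  2.5   2.55] (array([-0.037, -0.013,  0.589]), 'tilt 22 az -113')
80 0.45 3e-04 [ 1.9  -0.2   2.09 -1.03  1.55 -2.55]
   [ 1.98 -0.31  2.17 -1.01  1.63 -2.53] (array([0.061, 0.384, 0.44 ]), 'tilt 60 az 10')
   [ 2.63 -0.72  2.38 -0.69  2.28 -2.21] (array([0.022, 0.112, 0.44 ]), 'tilt 59 az 5')
   [ 2.63 -0.93  2.42 -0.06  2.59 -1.77] (array([ 0.047, -0.045,  0.44 ]), 'tilt 54 az -27')
   [ 2.63 -0.94  2.49  0.75  2.54 -1.09] (array([-0.006, -0.148,  0.443]), 'tilt 64 az -55')
```

```bash
python3 - <<'E'
from sim import *
for n,u,w in (("cyl",570,190),("cyl top?",570,105),("plank far",600,195),("greenwall base",490,172),("grinder",690,285)):
    print(n,onz("side",(u*.64,w*.64),0).round(2))
print("tau az misalign resid_mm/deg q")
for tau in (46,50,54,58):
  for az in (-37,-30,-24,-18):
    t,a=np.radians(tau),np.radians(az); x=np.array([np.sin(t)*np.cos(a),np.sin(t)*np.sin(a),-np.cos(t)])
    n=-(S@nrm); mis=np.degrees(np.arcsin(x@n)); z=n-(n@x)*x; z/=np.linalg.norm(z); Rt=np.stack([x,np.cross(z,x),z],1)
    g=org+S@np.array([-.102,-.02,.097]); p=g-.054*x; c,q=ik(p,Rt); m=q; e=fk(q,L)[0]-p
    print(tau,az,mis.round(1),(np.linalg.norm(e)*1e3).round(1),(np.sqrt(2*c)/.3*57).round(1),q.round(2))
s,p,r=st(); q0=np.array(s["qpos"])
for be,z in ((-90,.45),(-105,.45),(-120,.45),(-120,.7)):
    a=np.radians(be); c,q=ik(np.array([.8*np.cos(a),.8*np.sin(a),z]),r,q0); print(be,z,"%.0e"%c,q.round(2))
    for i in range(25):
        M=fk(q,L)[1].as_matrix()@T; q=step(q,M.T@np.array([np.cos(a),np.sin(a),0])*.24,.6)
        if i%4==0: print("  ",q.round(2),show(q))
E
```

```text
cyl [ 0.68 -0.88  0.  ]
cyl top? [ 1.11 -1.59  0.  ]
plank far [ 0.6  -0.91  0.  ]
greenwall base [ 0.92 -0.84 -0.  ]
grinder [ 0.24 -0.63  0.  ]
tau az misalign resid_mm/deg q
46 -37 0.8 0.0 0.0 [ 0.95  0.23  2.17 -0.98  1.05 -0.32]
46 -30 3.7 0.0 0.0 [ 0.95  0.19  2.23 -1.05  0.97 -0.27]
46 -24 6.4 0.0 0.0 [ 0.94  0.15  2.28 -1.12  0.9  -0.24]
46 -18 9.4 0.0 0.0 [ 0.93  0.1   2.33 -1.19  0.82 -0.21]
50 -37 -2.6 0.0 0.0 [ 0.99  0.27  2.17 -1.04  1.09 -0.24]
50 -30 0.5 0.0 0.0 [ 0.99  0.22  2.24 -1.12  1.01 -0.19]
50 -24 3.4 0.0 0.0 [ 0.98  0.18  2.29 -1.2   0.95 -0.14]
50 -18 6.5 0.0 0.0 [ 0.96  0.13  2.35 -1.28  0.87 -0.1 ]
54 -37 -5.9 0.0 0.0 [ 1.01  0.3   2.17 -1.09  1.14 -0.17]
54 -30 -2.7 0.0 0.0 [ 1.02  0.26  2.24 -1.18  1.06 -0.11]
54 -24 0.4 0.0 0.0 [ 1.01  0.21  2.3  -1.26  1.   -0.05]
54 -18 3.7 3.7 1.6 [ 1.    0.16  2.34 -1.31  0.93 -0.04]
58 -37 -9.3 0.0 0.0 [ 1.04  0.34  2.17 -1.14  1.19 -0.1 ]
58 -30 -5.9 0.0 0.0 [ 1.04  0.3   2.24 -1.23  1.12 -0.03]
58 -24 -2.7 1.2 0.5 [ 1.04  0.25  2.3  -1.31  1.06  0.02]
58 -18 0.8 9.7 4.1 [ 1.04  0.2   2.33 -1.31  1.   -0.  ]
-90 0
[... 2093 characters left out ...]
-120 0.7 2e-03 [-2.33  0.85  0.31  1.21  2.46  0.11]
   [-2.32  0.88  0.31  1.19  2.42  0.08] (array([-0.374, -0.682,  0.65 ]), 'tilt 60 az 2')
   [-2.3   0.97  0.31  1.13  2.26 -0.  ] (array([-0.383, -0.761,  0.565]), 'tilt 60 az -5')
   [-2.27  1.05  0.31  1.11  2.09 -0.06] (array([-0.39 , -0.831,  0.493]), 'tilt 61 az -13')
   [-2.25  1.11  0.31  1.11  1.91 -0.11] (array([-0.397, -0.895,  0.434]), 'tilt 62 az -22')
   [-2.24  1.16  0.31  1.12  1.73 -0.14] (array([-0.405, -0.954,  0.385]), 'tilt 63 az -31')
   [-2.21  1.21  0.31  1.13  1.55 -0.17] (array([-0.414, -1.009,  0.345]), 'tilt 65 az -40')
   [-2.19  1.25  0.31  1.15  1.36 -0.2 ] (array([-0.425, -1.06 ,  0.312]), 'tilt 67 az -49')
```

```bash
cat > w.py <<'E'
import sys
from h import *
a=[float(v) for v in sys.argv[1:]]   # target x y z tcp, n rows
s,p,r=st(); t=r.T@(np.array(a[:3])-p)/.25; print("per row",(t/a[3]).round(3),"mm/row",(np.linalg.norm(t)*250/a[3]).round(1),"t",s["time_s"])
E
python3 w.py .42 .154 .45 15; python3 q.py
```

```text
per row [-0.19  -0.109 -0.007] mm/row 54.8 t 9.225
[0.13  1.117 0.311 0.05  0.7   1.683] [1.239 0.196 0.411] x [ 0.838  0.142 -0.528] z [ 0.076 -0.987 -0.144]
```

```bash

for i in 1 2 3; do
python3 -m pendant '[0,-0.19,-0.109,-0.007,0, 0,-0.19,-0.109,-0.007,0, 0,-0.19,-0.109,-0.007,0, 0,-0.19,-0.109,-0.007,0, 0,-0.19,-0.109,-0.007,0]' >/dev/null;python3 q.py; done; python3 w.py .2 .09 .45 4;  python3 - <<'E'
from sim import *
s,p,r=st()
for be in (0,20,40,60):
  q=np.array(s["qpos"]); a=np.radians(be); print(be)
  for i in range(20):
    M=fk(q,L)[1].as_matrix()@T; q=step(q,M.T@np.array([-np.cos(a),-np.sin(a),0])*.24,.6)
    if i%4==3: print("  ",q.round(2),show(q),"elbow,wrist",fk(q,L)[3].round(2),fk(q,L)[2].round(2))
E
```

```text
[0.157 0.44  1.386 0.034 0.3   1.703] [0.983 0.183 0.426] x [ 0.838  0.142 -0.527] z [ 0.077 -0.987 -0.145]
[ 0.214 -0.081  1.969 -0.163  0.24   1.924] [0.71  0.169 0.439] x [ 0.838  0.143 -0.526] z [ 0.077 -0.986 -0.145]
[ 0.404 -0.699  2.35  -0.408  0.523  2.227] [0.437 0.154 0.452] x [ 0.838  0.143 -0.526] z [ 0.076 -0.986 -0.146]
per row [-0.206 -0.124  0.046] mm/row 61.3 t 11.1
0
   [ 0.87 -0.94  2.36 -0.65  1.01  2.55] (array([0.298, 0.174, 0.476]), 'tilt 54 az 11') elbow,wrist [-0.26 -0.31  0.56] [0.08 0.13 0.64]
   [ 1.13 -0.94  2.21 -0.61  1.33  2.55] (array([0.229, 0.18 , 0.528]), 'tilt 46 az 14') elbow,wrist [-0.18 -0.37  0.56] [0.03 0.13 0.72]
   [ 1.34 -0.94  2.09 -0.57  1.59  2.55] (array([0.167, 0.167, 0.573]), 'tilt 39 az 18') elbow,wrist [-0.09 -0.4   0.56] [0.   0.11 0.79]
   [ 1.47 -0.94  1.99 -0.49  1.75  2.55] (array([0.12 , 0.15 , 0.602]), 'tilt 33 az 25') elbow,wrist [-0.04 -0.41  0.56] [-0.02  0.09  0.83]
   [ 1.53 -0.94  1.93 -0.38  1.85  2.55] (array([0.08 , 0.136, 0.617]), 'tilt 26 az 33') elbow,wrist [-0.02 -0.41  0.56] [-0.02  0.07  0.86]
20
   [ 0.8  -0.
[... 1413 characters left out ...]
94  2.42  0.9   1.17  0.57] (array([ 0.351, -0.059,  0.454]), 'tilt 57 az 10') elbow,wrist [-0.27  0.31  0.56] [ 0.12 -0.1   0.6 ]
   [-1.65 -0.52  2.25  0.97  1.69 -0.1 ] (array([ 0.231, -0.267,  0.454]), 'tilt 57 az 10') elbow,wrist [0.02 0.25 0.7 ] [ 0.   -0.31  0.6 ]
   [-1.84 -0.03  1.89  0.89  1.78 -0.31] (array([ 0.111, -0.474,  0.454]), 'tilt 57 az 10') elbow,wrist [0.   0.01 0.77] [-0.12 -0.52  0.6 ]
   [-1.92  0.42  1.36  0.87  1.88 -0.3 ] (array([-0.009, -0.682,  0.454]), 'tilt 57 az 10') elbow,wrist [-0.07 -0.2   0.72] [-0.24 -0.72  0.6 ]
   [-1.96  1.03  0.39  0.99  2.13 -0.01] (array([-0.129, -0.89 ,  0.454]), 'tilt 57 az 10') elbow,wrist [-0.17 -0.4   0.52] [-0.36 -0.93  0.6 ]
```

```bash

python3 -m pendant '[0,-0.206,-0.124,0.046,0, 0,-0.206,-0.124,0.046,0, 0,-0.206,-0.124,0.046,0, 0,-0.206,-0.124,0.046,0]' ;python3 q.py;python3 - <<'E'
from h import *
s,p,r=st(); print((r.T@np.array([-.94,-.34,0])*.24).round(3))
E
```

```text
time_s: 11.6
tcp_pos: [0.2959, 0.1541, 0.4774]
tool_rot: [0.641, 0.699, 0.253, -0.193]
ft_force: [-0.5, 0.3, 0.1]
gripper_width: 0.0003
[ 0.85  -0.945  2.355 -0.659  1.043  2.551] [0.296 0.154 0.477] x [ 0.798  0.106 -0.594] z [ 0.055 -0.993 -0.104]
[-0.189 -0.131  0.069]
```

```bash
python3 - <<'E'
from sim import *
s,p,r=st()
for P in ([.05,-1,.5],[.05,-1,0],[.1,-1.1,.3],[-.1,-1.1,.6],[.3,-.9,.4]): print(P,(proj("side",P)/.64).round())
for be,z,rr in ((-80,.5,.8),(-90,.5,.8),(-90,.6,.8),(-100,.5,.8)):
    a=np.radians(be); c,q=ik(np.array([rr*np.cos(a),rr*np.sin(a),z]),r,[-1.8,.7,.9,.9,1.9,-.2]); print(be,z,"%.0e"%c,q.round(2))
    for i in range(25):
        M=fk(q,L)[1].as_matrix()@T; q=step(q,M.T@np.array([np.cos(a),np.sin(a),0.2])*.235,.6)
        if i%3==0: print("  ",q.round(2),show(q))
# via path
q=np.array(s["qpos"])
for P in ([.38,.1,.5],[.45,-.15,.5],[.4,-.4,.5],[.25,-.6,.5],[.1,-.75,.5]):
    c,q=ik(np.array(P),r,q); print(P,"%.0e"%c,q.round(2))
E
```

```text
[0.05, -1, 0.5] [956.   6.]
[0.05, -1, 0] [844. 253.]
[0.1, -1.1, 0.3] [887. 103.]
[-0.1, -1.1, 0.6] [1112.  -59.]
[0.3, -0.9, 0.4] [768.  54.]
-80 0.5 8e-22 [-1.7   0.52  1.1   0.91  1.75 -0.07]
   [-1.68  0.65  0.88  0.93  1.79  0.01] (array([ 0.149, -0.846,  0.512]), 'tilt 54 az 8')
   [-1.64  0.99  0.31  0.99  1.84  0.24] (array([ 0.182, -0.958,  0.52 ]), 'tilt 54 az 4')
   [-1.61  1.02  0.31  0.99  1.69  0.23] (array([ 0.216, -0.998,  0.5  ]), 'tilt 56 az -3')
   [-1.58  1.05  0.31  1.    1.55  0.23] (array([ 0.246, -1.037,  0.484]), 'tilt 58 az -10')
   [-1.56  1.07  0.31  1.01  1.4   0.22] (array([ 0.272, -1.074,  0.471]), 'tilt 61 az -17')
   [-1.53  1.09  0.31  1.02  1.26  0.21] (array([ 0.295, -1.107,  0.46 ]), 'tilt 64 az -23')
   [-1.51  1.11  0.31  1.04  1.12  0.19] (array([ 0.314, -1.138,  0.452]), 'tilt 67 az -29')
   [-1.48  1.13  0.31  1.05  0.99  0.18] (array([ 0.329, -1.165,  0.446]), 'tilt 70 az -34')
   [-1.46  1.15  0.31  1.08  0.87  0.16] (array([ 0.341, -1.189,  0.441]), 'tilt 73 az -39')
-90 0.5 1e-27 [-1.86  0.61  0.98  0.89  1.9  -0.14]
   [-1.84  0.76  0.7
[... 2189 characters left out ...]
, 'tilt 58 az -20')
   [-1.89  1.09  0.31  1.02  1.52  0.01] (array([-0.079, -1.079,  0.441]), 'tilt 60 az -27')
   [-1.87  1.11  0.31  1.04  1.38  0.01] (array([-0.071, -1.118,  0.433]), 'tilt 62 az -34')
   [-1.85  1.13  0.31  1.05  1.25 -0.  ] (array([-0.065, -1.153,  0.427]), 'tilt 65 az -40')
   [-1.83  1.14  0.31  1.07  1.12 -0.01] (array([-0.062, -1.185,  0.423]), 'tilt 68 az -46')
[0.38, 0.1, 0.5] 1e-22 [ 0.27 -0.87  2.3  -0.16  0.8   1.89]
[0.45, -0.15, 0.5] 2e-25 [-0.75 -0.58  2.18  0.82  1.01  0.56]
[0.4, -0.4, 0.5] 9e-21 [-1.23 -0.19  1.92  0.95  1.31  0.13]
[0.25, -0.6, 0.5] 7e-27 [-1.56  0.14  1.6   0.92  1.57 -0.08]
[0.1, -0.75, 0.5] 5e-21 [-1.76  0.45  1.2   0.9   1.77 -0.13]
```

```bash
python3 - <<'E'
from h import *
s,p,r=st(); pts=[p]+[np.array(v) for v in ([.38,.1,.5],[.45,-.15,.52],[.4,-.4,.55],[.1,-.75,.55],[-.12,-.78,.55])]
for a,b in zip(pts,pts[1:]):
    n=int(np.ceil(np.linalg.norm(b-a)/.058)); print(n,(r.T@(b-a)/.25/n).round(3))
E
```

```text
2 [0.096 0.143 0.112]
5 [0.014 0.057 0.2  ]
5 [-0.067  0.005  0.194]
8 [-0.138 -0.081  0.166]
4 [-0.179 -0.131  0.018]
```

```bash

python3 -m pendant '[0,0.096,0.143,0.112,0, 0,0.096,0.143,0.112,0, 0,0,0,0,0]' >/dev/null; python3 q.py
python3 -m pendant '[0,0.014,0.057,0.2,0, 0,0.014,0.057,0.2,0, 0,0.014,0.057,0.2,0, 0,0.014,0.057,0.2,0, 0,0.014,0.057,0.2,0]' >/dev/null; python3 q.py
python3 -m pendant '[0,-0.067,0.005,0.194,0, 0,-0.067,0.005,0.194,0, 0,-0.067,0.005,0.194,0, 0,-0.067,0.005,0.194,0, 0,-0.067,0.005,0.194,0]' >/dev/null; python3 q.py
python3 -m pendant '[0,-0.138,-0.081,0.166,0, 0,-0.138,-0.081,0.166,0, 0,-0.138,-0.081,0.166,0, 0,-0.138,-0.081,0.166,0]' >/dev/null
python3 -m pendant '[0,-0.138,-0.081,0.166,0, 0,-0.138,-0.081,0.166,0, 0,-0.138,-0.081,0.166,0, 0,-0.138,-0.081,0.166,0]' ; python3 q.py
python3 -m pendant '[0,-0.179,-0.131,0.018,0, 0,-0.179,-0.131,0.018,0, 0,-0.179,-0.131,0.018,0, 0,-0.179,-0.131,0.018,0]' ; python3 q.py
python3 - <<'E'
from h import *
s,p,r=st(); print((r.T@np.array([-.174,-.985,-.1])*.24).round(3))
E
```

```text
[ 0.38  -0.884  2.306 -0.279  0.832  2.05 ] [0.361 0.111 0.493] x [ 0.792  0.097 -0.603] z [ 0.042 -0.994 -0.104]
[-0.624 -0.703  2.216  0.68   1.014  0.76 ] [ 0.417 -0.089  0.501] x [ 0.771  0.102 -0.629] z [ 0.051 -0.994 -0.099]
[-1.227 -0.333  1.952  0.883  1.377  0.225] [ 0.369 -0.338  0.533] x [ 0.768  0.103 -0.632] z [ 0.051 -0.994 -0.1  ]
time_s: 14.22
tcp_pos: [0.071, -0.6896, 0.5489]
tool_rot: [0.637, 0.691, 0.269, -0.21]
ft_force: [0.7, -0.2, 0.1]
gripper_width: -0.0002
[-1.797  0.329  1.263  0.848  1.834 -0.121] [ 0.071 -0.69   0.549] x [ 0.767  0.104 -0.633] z [ 0.051 -0.994 -0.101]
time_s: 14.72
tcp_pos: [-0.1494, -0.7194, 0.5594]
tool_rot: [0.636, 0.692, 0.269, -0.21]
ft_force: [0.0, -0.8, 0.2]
gripper_width: -0.0001
[-2.05   0.545  0.945  0.815  2.089 -0.223] [-0.149 -0.719  0.559] x [ 0.767  0.104 -0.633] z [ 0.051 -0.994 -0.102]
[-0.042 -0.034  0.235]
```

```bash

for i in 1 2; do python3 -m pendant '[0,-0.042,-0.034,0.235,0, 0,-0.042,-0.034,0.235,0, 0,-0.042,-0.034,0.235,0, 0,-0.042,-0.034,0.235,0, 0,-0.042,-0.034,0.235,0]' | grep ft; python3 q.py; done
python3 - <<'E'
from h import *
s,p,r=st(); print((r.T@np.array([-.174,-.985,-.1])*.24).round(3))
E
```

```text
ft_force: [-0.5, -0.0, -0.1]
[-1.987  1.015  0.313  0.927  2.064 -0.017] [-0.161 -0.906  0.484] x [ 0.779  0.019 -0.627] z [-0.016 -0.999 -0.051]
ft_force: [0.1, 0.4, -0.2]
[-1.981  1.094  0.311  0.929  1.824 -0.073] [-0.169 -0.986  0.41 ] x [ 0.771 -0.17  -0.613] z [-0.162 -0.984  0.069]
[ 0.023 -0.034  0.238]
```

```bash

python3 -m pendant '[0,0.023,-0.034,0.238,0, 0,0.023,-0.034,0.238,0, 0,0.023,-0.034,0.238,0, 0,0.023,-0.034,0.238,0, 0,0.023,-0.034,0.238,0]' | grep ft; python3 q.py; 
python3 -m pendant '[0,0.06,-0.034,0.23,0, 0,0.06,-0.034,0.23,0]' | grep ft; python3 q.py;
cat > plan.py <<'E'
from sim import *
def rt(x):
    n=-(S@nrm); z=n-(n@x)*x; z/=np.linalg.norm(z); return np.stack([x,np.cross(z,x),z],1),np.degrees(np.arcsin(x@n))
E
python3 - <<'E'
from plan import *
s,p,r=st(); Rt,mis=rt(r[:,0]); print("misalign",mis,"turn deg",(R.from_matrix(r).inv()*R.from_matrix(Rt)).as_rotvec(degrees=True).round(1))
g=org+S@np.array([-.102,-.02,.097])
for th in (0,20,40,60,80):
  Rn=Rt@R.from_euler('x',th,degrees=True).as_matrix(); So=Rn@Rt.T@S; print(th,(-So[2]).round(2),"xs",So[:,0].round(2))
p0=g-.054*Rt[:,0]; c,q=ik(p0,Rt); print("grasp tcp",p0.round(3),"%.0e"%c,q.round(2),"wrist",fk(q,L)[2].round(2))
c,q=ik(p0-.12*Rt[:,0],Rt,q); print("pre %.0e"%c,q.round(2))
E
```

```text
ft_force: [0.0, 0.3, 0.0]
[-1.95   1.175  0.311  0.945  1.557 -0.118] [-0.161 -1.071  0.335] x [ 0.729 -0.359 -0.583] z [-0.31  -0.932  0.187]
ft_force: [0.7, -0.8, -0.7]
[-1.936  1.205  0.311  0.955  1.447 -0.134] [-0.156 -1.103  0.309] x [ 0.702 -0.433 -0.566] z [-0.368 -0.9    0.233]
misalign -4.758118434608969 turn deg [142.7  -0.    0. ]
0 [ 0. -0. -1.] xs [ 0.17 -0.99 -0.  ]
20 [ 0.23 -0.17 -0.96] xs [-0.01 -0.97 -0.23]
40 [ 0.47 -0.27 -0.84] xs [-0.14 -0.87 -0.47]
60 [ 0.69 -0.3  -0.66] xs [-0.2  -0.7  -0.69]
80 [ 0.86 -0.25 -0.44] xs [-0.2  -0.46 -0.86]
grasp tcp [0.418 0.299 0.132] 2e-16 [ 1.03  0.28  2.23 -1.18  1.1  -0.09] wrist [0.22 0.42 0.29]
pre 1e-18 [ 1.23  0.18  2.17 -0.99  1.29 -0.17]
```

```bash
cat > path.py <<'E'
from plan import *
def path(W,r,roll,q):   # legs, tool-frame rows when rolling; W list of world points; roll = units per leg-row list
    p=fk(q,L)[0]; out=[]
    for b,ro,n in W:
        b=np.array(b); d=(b-p)/n; leg=[]; mj=0
        for i in range(n):
            t=r.T@d/.25; leg.append([*t.round(3),ro]); p=p+d; r=r@R.from_euler('x',ro*5,degrees=True).as_matrix()
            c,q2=ik(p,r,q,1); mj=max(mj,abs(q2-q).max()); q=q2
            if c>1e-6: print("   resid %.0e"%c)
        print(b,n,"ro",ro,"q",q.round(2),"maxstep %.2f"%mj,"wrist",fk(q,L)[2].round(2)); 
        print("   first",leg[0],"last",leg[-1])
    return q,r
E
python3 - <<'E'
from path import *
s,p,r=st(); print("bottle",onz("top",(195*.64,467*.64),.16).round(3),onz("side",(358*.64,488*.64),.16).round(3))
path([([-.12,-.78,.5],0,6),([.13,-.7,.5],0,5),([.4,-.4,.5],0,7),([.43,-.1,.5],0,6),([.40,.2,.47],0,6),([.40,.2,.47],1,29),([.334,.351,.25],0,5)],r,0,np.array(s["qpos"]))
E
```

```text
bottle [0.245 0.271 0.16 ] [0.239 0.28  0.16 ]
[-0.12 -0.78  0.5 ] 6 ro 0 q [-2.05  0.34  1.37  0.98  1.43 -0.36] maxstep 0.34 wrist [-0.31 -0.66  0.66]
   first [np.float64(-0.149), np.float64(0.105), np.float64(-0.172), 0] last [np.float64(-0.149), np.float64(0.105), np.float64(-0.172), 0]
[ 0.13 -0.7   0.5 ] 5 ro 0 q [-1.72  0.05  1.71  0.99  1.14 -0.22] maxstep 0.09 wrist [-0.06 -0.58  0.66]
   first [np.float64(0.113), np.float64(0.119), np.float64(-0.131), 0] last [np.float64(0.113), np.float64(0.119), np.float64(-0.131), 0]
[ 0.4 -0.4  0.5] 7 ro 0 q [-1.01 -0.44  2.11  0.64  0.65  0.48] maxstep 0.19 wrist [ 0.21 -0.28  0.66]
   first [np.float64(0.034), np.float64(0.087), np.float64(-0.211), 0] last [np.float64(0.034), np.float64(0.087), np.float64(-0.211), 0]
[ 0.43 -0.1   0.5 ] 6 ro 0 q [-0.02 -0.71  2.25 -0.62  0.8   2.06] maxstep 0.32 wrist [0.24 0.02 0.66]
   first [np.float64(-0.073), np.float64(0.003), np.float64(-0.187), 0] last [np.float64(-0.073), np.float64(0.003), np.float64(-0.187), 0]
   resid 9e-05
   resid 7e-04
   resid 2e-03
   resid 3e-03
[0.4  0.2  0.47] 6 
[... 495 characters left out ...]
 resid 3e-02
   resid 3e-02
   resid 3e-02
   resid 3e-02
   resid 3e-02
   resid 3e-02
   resid 3e-02
   resid 3e-02
   resid 3e-02
   resid 3e-02
   resid 3e-02
[0.4  0.2  0.47] 29 ro 1 q [ 0.17 -0.71  2.56  1.59  0.    2.55] maxstep 0.42 wrist [0.21 0.06 0.48]
   first [np.float64(-0.0), np.float64(0.0), np.float64(0.0), 1] last [np.float64(-0.0), np.float64(0.0), np.float64(-0.0), 1]
   resid 3e-02
   resid 3e-02
   resid 4e-02
   resid 4e-02
   resid 4e-02
[0.334 0.351 0.25 ] 5 ro 0 q [ 0.52 -0.32  2.57  1.95  0.    2.55] maxstep 0.09 wrist [0.23 0.16 0.38]
   first [np.float64(0.01), np.float64(0.07), np.float64(0.208), 0] last [np.float64(0.01), np.float64(0.07), np.float64(0.208), 0]
```

```bash

python3 - <<'E'
from path import *
s,p,r=st(); 
path([([-.12,-.78,.5],0,7),([.13,-.7,.5],0,5),([.4,-.4,.5],0,7),([.4,-.4,.5],1,28),([.4,-.4,.5],.54,1),([.43,-.1,.5],0,7),([.42,.15,.45],0,6),([.334,.351,.23],0,6)],r,0,np.array(s["qpos"]))
E
```

```text
[-0.12 -0.78  0.5 ] 7 ro 0 q [-2.05  0.34  1.37  0.98  1.43 -0.36] maxstep 0.30 wrist [-0.31 -0.66  0.66]
   first [np.float64(-0.127), np.float64(0.09), np.float64(-0.148), 0] last [np.float64(-0.127), np.float64(0.09), np.float64(-0.148), 0]
[ 0.13 -0.7   0.5 ] 5 ro 0 q [-1.72  0.05  1.71  0.99  1.14 -0.22] maxstep 0.09 wrist [-0.06 -0.58  0.66]
   first [np.float64(0.113), np.float64(0.119), np.float64(-0.131), 0] last [np.float64(0.113), np.float64(0.119), np.float64(-0.131), 0]
[ 0.4 -0.4  0.5] 7 ro 0 q [-1.01 -0.44  2.11  0.64  0.65  0.48] maxstep 0.19 wrist [ 0.21 -0.28  0.66]
   first [np.float64(0.034), np.float64(0.087), np.float64(-0.211), 0] last [np.float64(0.034), np.float64(0.087), np.float64(-0.211), 0]
   resid 3e-06
   resid 7e-05
   resid 2e-04
   resid 5e-04
   resid 8e-04
[ 0.4 -0.4  0.5] 28 ro 1 q [-1.1  -0.43  2.17  0.95  0.68  2.55] maxstep 0.09 wrist [ 0.18 -0.3   0.62]
   first [np.float64(-0.0), np.float64(-0.0), np.float64(-0.0), 1] last [np.float64(-0.0), np.float64(-0.0), np.float64(0.0), 1]
   resid 1e-03
[ 0.4 -0.4  0.5] 1 ro 0.54 q [-1.11 -0.43  2.18 
[... 499 characters left out ...]
np.float64(-0.1), np.float64(0.126), 0]
   resid 1e-02
   resid 1e-02
   resid 2e-02
   resid 2e-02
   resid 2e-02
   resid 3e-02
[0.42 0.15 0.45] 6 ro 0 q [ 0.08 -0.7   2.57  1.51  0.    2.55] maxstep 0.07 wrist [0.21 0.04 0.48]
   first [np.float64(-0.058), np.float64(-0.064), np.float64(0.146), 0] last [np.float64(-0.058), np.float64(-0.064), np.float64(0.146), 0]
   resid 3e-02
   resid 3e-02
   resid 3e-02
   resid 3e-02
   resid 4e-02
   resid 4e-02
[0.334 0.351 0.23 ] 6 ro 0 q [ 0.52 -0.28  2.57  1.93  0.    2.55] maxstep 0.08 wrist [0.23 0.16 0.37]
   first [np.float64(-0.015), np.float64(0.044), np.float64(0.202), 0] last [np.float64(-0.015), np.float64(0.044), np.float64(0.202), 0]
```

```bash

python3 - <<'E'
from path import *
s,p,r=st(); print(s["time_s"])
path([([-.12,-.78,.5],0,7),([.13,-.7,.5],0,5),([.4,-.4,.5],0,7),([.43,-.1,.5],0,6),([.43,-.1,.5],-1,43),([.43,-.1,.5],-.46,1),([.42,.15,.45],0,6),([.334,.351,.23],0,6)],r,0,np.array(s["qpos"]))
E
```

```text
16.85
[-0.12 -0.78  0.5 ] 7 ro 0 q [-2.05  0.34  1.37  0.98  1.43 -0.36] maxstep 0.30 wrist [-0.31 -0.66  0.66]
   first [np.float64(-0.127), np.float64(0.09), np.float64(-0.148), 0] last [np.float64(-0.127), np.float64(0.09), np.float64(-0.148), 0]
[ 0.13 -0.7   0.5 ] 5 ro 0 q [-1.72  0.05  1.71  0.99  1.14 -0.22] maxstep 0.09 wrist [-0.06 -0.58  0.66]
   first [np.float64(0.113), np.float64(0.119), np.float64(-0.131), 0] last [np.float64(0.113), np.float64(0.119), np.float64(-0.131), 0]
[ 0.4 -0.4  0.5] 7 ro 0 q [-1.01 -0.44  2.11  0.64  0.65  0.48] maxstep 0.19 wrist [ 0.21 -0.28  0.66]
   first [np.float64(0.034), np.float64(0.087), np.float64(-0.211), 0] last [np.float64(0.034), np.float64(0.087), np.float64(-0.211), 0]
[ 0.43 -0.1   0.5 ] 6 ro 0 q [-0.02 -0.71  2.25 -0.62  0.8   2.06] maxstep 0.32 wrist [0.24 0.02 0.66]
   first [np.float64(-0.073), np.float64(0.003), np.float64(-0.187), 0] last [np.float64(-0.073), np.float64(0.003), np.float64(-0.187), 0]
[ 0.43 -0.1   0.5 ] 43 ro -1 q [-0.02 -0.71  2.25 -0.62  0.8  -1.69] maxstep 0.09 wrist [0.24 0.02 0.66]
   first [np.float64(-0.0), np.float64(-0.0), np.float64(0.0), -1] last [np.float64(-0.0), np.float64(0.0), np.float64(-0.0), -1]
[ 0.43 -0.1   0.5 ] 1 ro -0.46 q [-0.02 -0.71  2.25 -0.62  0.8  -1.73] maxstep 0.04 wrist [0.24 0.02 0.66]
   first [np.float64(-0.0), np.float64(0.0), np.float64(0.0), -0.46] last [np.float64(-0.0), np.float64(0.0), np.float64(0.0), -0.46]
[0.42 0.15 0.45] 6 ro 0 q [ 0.8  -0.41  2.19 -1.    1.28 -0.89] maxstep 0.20 wrist [0.23 0.27 0.61]
   first [np.float64(-0.058), np.float64(-0.064), np.float64(0.146), 0] last [np.float64(-0.058), np.float64(-0.064), np.float64(0.146), 0]
[0.334 0.351 0.23 ] 6 ro 0 q [ 1.23  0.13  2.16 -0.98  1.33 -0.23] maxstep 0.13 wrist [0.14 0.47 0.39]
   first [np.float64(-0.015), np.float64(0.044), np.float64(0.202), 0] last [np.float64(-0.015), np.float64(0.044), np.float64(0.202), 0]
```

```bash

python3 -m pendant '[0,-0.063,0.045,-0.074,0, 0,-0.063,0.045,-0.074,0, 0,-0.063,0.045,-0.074,0, 0,-0.063,0.045,-0.074,0, 0,-0.127,0.09,-0.148,0]' >/dev/null
python3 -m pendant '[0,-0.127,0.09,-0.148,0, 0,-0.127,0.09,-0.148,0, 0,-0.127,0.09,-0.148,0, 0,-0.127,0.09,-0.148,0]' >/dev/null; python3 q.py
python3 -m pendant '[0,0.113,0.119,-0.131,0, 0,0.113,0.119,-0.131,0, 0,0.113,0.119,-0.131,0, 0,0.113,0.119,-0.131,0, 0,0.113,0.119,-0.131,0]' >/dev/null; python3 q.py
python3 -m pendant '[0,0.034,0.087,-0.211,0, 0,0.034,0.087,-0.211,0, 0,0.034,0.087,-0.211,0, 0,0.034,0.087,-0.211,0, 0,0.034,0.087,-0.211,0]' >/dev/null
python3 -m pendant '[0,0.034,0.087,-0.211,0, 0,0.034,0.087,-0.211,0, 0,-0.037,0.001,-0.093,0, 0,-0.037,0.001,-0.093,0]' >/dev/null; python3 q.py
python3 -m pendant '[0,-0.037,0.001,-0.093,0, 0,-0.037,0.001,-0.093,0, 0,-0.037,0.001,-0.093,0, 0,-0.037,0.001,-0.093,0, 0,-0.037,0.001,-0.093,0]' >/dev/null; python3 q.py
python3 -m pendant '[0,-0.037,0.001,-0.093,0, 0,-0.037,0.001,-0.093,0, 0,-0.037,0.001,-0.093,0, 0,-0.037,0.001,-0.093,0, 0,-0.037,0.001,-0.093,0]'; python3 q.py
```

```text
[-2.049  0.337  1.372  0.979  1.432 -0.36 ] [-0.121 -0.778  0.5  ] x [ 0.702 -0.433 -0.566] z [-0.367 -0.901  0.234]
[-1.722  0.053  1.708  0.994  1.134 -0.22 ] [ 0.13  -0.699  0.499] x [ 0.702 -0.433 -0.565] z [-0.367 -0.9    0.234]
[-0.91  -0.523  2.162  0.52   0.626  0.64 ] [ 0.403 -0.348  0.5  ] x [ 0.705 -0.432 -0.563] z [-0.365 -0.901  0.234]
[-0.549 -0.686  2.242 -0.004  0.612  1.291] [ 0.413 -0.224  0.5  ] x [ 0.704 -0.433 -0.562] z [-0.368 -0.9    0.233]
time_s: 20.98
tcp_pos: [0.4239, -0.0996, 0.5007]
tool_rot: [0.688, 0.616, 0.07, -0.377]
ft_force: [-0.1, 0.1, 0.2]
gripper_width: -0.0002
[-0.024 -0.717  2.255 -0.617  0.801  2.062] [ 0.424 -0.1    0.501] x [ 0.705 -0.433 -0.562] z [-0.368 -0.901  0.231]
```

```bash

for i in 1 2 3 4 5 6 7 8; do python3 -m pendant '[70,0,0,0,-1, 70,0,0,0,-1, 70,0,0,0,-1, 70,0,0,0,-1, 70,0,0,0,-1]' >/dev/null; done
python3 -m pendant '[70,0,0,0,-1, 70,0,0,0,-1, 70,0,0,0,-1, 70,0,0,0,-0.46]'; python3 q.py
python3 - <<'E'
from path import *
s,p,r=st(); Rt,mis=rt(r[:,0]); print("mis",mis,(R.from_matrix(r).inv()*R.from_matrix(Rt)).as_rotvec(degrees=True).round(2))
g=org+S@np.array([-.102,-.02,.097]); pg=g-.054*r[:,0]
path([([.42,.15,.45],0,8),(pg-.1*r[:,0],0,7),(pg,0,4)],r,0,np.array(s["qpos"])); print(pg)
E
```

```text
time_s: 26.48
tcp_pos: [0.424, -0.1004, 0.5005]
tool_rot: [-0.363, 0.849, -0.335, -0.188]
ft_force: [0.6, -0.1, 0.1]
gripper_width: 0.0701
[-0.027 -0.717  2.254 -0.614  0.799 -1.737] [ 0.424 -0.1    0.5  ] x [ 0.705 -0.432 -0.562] z [-0.076  0.742 -0.666]
mis -4.86314537578945 [0.01 0.   0.  ]
[0.42 0.15 0.45] 8 ro 0 q [ 0.8  -0.42  2.19 -1.    1.28 -0.89] maxstep 0.15 wrist [0.23 0.27 0.61]
   first [np.float64(-0.043), np.float64(-0.049), np.float64(0.11), 0] last [np.float64(-0.043), np.float64(-0.049), np.float64(0.11), 0]
[0.34721786 0.34262836 0.1876033 ] 7 ro 0 q [ 1.2   0.2   2.19 -1.03  1.26 -0.16] maxstep 0.12 wrist [0.15 0.46 0.34]
   first [np.float64(0.007), np.float64(0.046), np.float64(0.185), 0] last [np.float64(0.007), np.float64(0.046), np.float64(0.185), 0]
[0.41769717 0.29938267 0.13136739] 4 ro 0 q [ 1.03  0.28  2.23 -1.18  1.1  -0.09] maxstep 0.04 wrist [0.22 0.42 0.29]
   first [np.float64(0.1), np.float64(-0.0), np.float64(-0.0), 0] last [np.float64(0.1), np.float64(-0.0), np.float64(-0.0), 0]
[0.41769717 0.29938267 0.13136739]
```

```bash

python3 -m pendant '[70,-0.043,-0.049,0.11,0, 70,-0.043,-0.049,0.11,0, 70,-0.043,-0.049,0.11,0, 70,-0.043,-0.049,0.11,0]' >/dev/null
python3 -m pendant '[70,-0.043,-0.049,0.11,0, 70,-0.043,-0.049,0.11,0, 70,-0.043,-0.049,0.11,0, 70,-0.043,-0.049,0.11,0]' >/dev/null
python3 -m pendant '[70,0.007,0.046,0.185,0, 70,0.007,0.046,0.185,0, 70,0.007,0.046,0.185,0, 70,0.007,0.046,0.185,0]' >/dev/null
python3 -m pendant '[70,0.007,0.046,0.185,0, 70,0.007,0.046,0.185,0, 70,0.007,0.046,0.185,0, 70,0,0,0,0]'; python3 q.py
python3 - <<'E'
from plan import *
s,p,r=st(); g=org+S@np.array([-.102,-.02,.097]); print("to grasp, tool units",(r.T@(g-.054*r[:,0]-p)/.25).round(3))
a=read_camera("side")[150:360,60:340]; b=read_camera("top")[120:300,80:280]
a=cv2.resize(a,None,fx=2,fy=2,interpolation=cv2.INTER_CUBIC); b=cv2.resize(b,None,fx=2,fy=2,interpolation=cv2.INTER_CUBIC)
cv2.imwrite("pics/s1.png",a); cv2.imwrite("pics/t1.png",b)
E
```

```text
time_s: 28.48
tcp_pos: [0.342, 0.3452, 0.1854]
tool_rot: [-0.361, 0.849, -0.335, -0.19]
ft_force: [-0.9, 0.6, 1.6]
gripper_width: 0.0701
[ 1.21   0.196  2.191 -1.018  1.262 -0.154] [0.342 0.345 0.185] x [ 0.703 -0.432 -0.564] z [-0.08   0.741 -0.667]
to grasp, tool units [ 0.414 -0.015 -0.016]
```

View pics/s1.png

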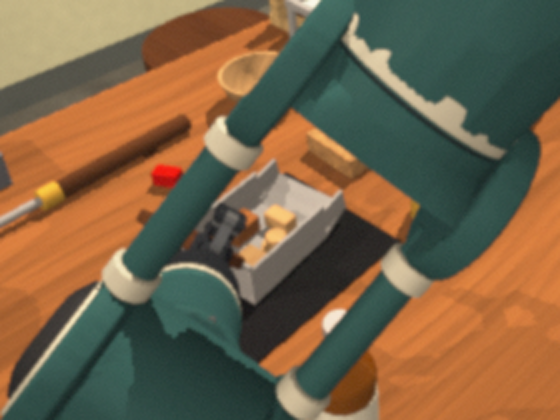

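The side view shows the fingers coming in over the handle at crop px (225, 225) and the bottle still standing. I'll insert and close.

```bash

python3 -m pendant '[70,0.104,-0.004,-0.004,0, 70,0.104,-0.004,-0.004,0, 70,0.104,-0.004,-0.004,0, 70,0.104,-0.004,-0.004,0, 70,0,0,0,0]'
python3 -m pendant '[0,0,0,0,0, 0,0,0,0,0, 0,0,0,0,0, 0,0,0,0,0]';python3 q.py
python3 - <<'E'
from h import *
b=read_camera("top")[120:300,80:280]
cv2.imwrite("pics/t2.png",cv2.resize(b,None,fx=3,fy=3,interpolation=cv2.INTER_CUBIC))
E
```

```text
time_s: 29.2
tcp_pos: [0.4207, 0.2959, 0.1351]
tool_rot: [-0.364, 0.847, -0.337, -0.188]
ft_force: [0.8, 0.2, 0.2]
gripper_width: 0.0697
time_s: 29.7
tcp_pos: [0.4192, 0.2971, 0.1329]
tool_rot: [-0.363, 0.848, -0.337, -0.189]
ft_force: [-0.6, -1.0, -3.7]
gripper_width: 0.0133
[ 1.021  0.273  2.232 -1.181  1.101 -0.096] [0.419 0.297 0.133] x [ 0.701 -0.434 -0.566] z [-0.076  0.743 -0.665]
```

View pics/t2.png

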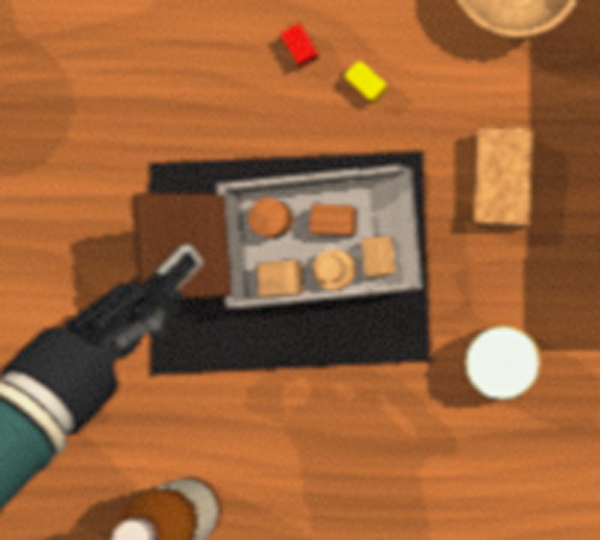

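The top view shows the finger on the handle at crop px (180, 265), with all five offcuts still in the scoop. The grip width is 13.3 mm. Next I'll plan the carry and the pour.

```bash
cat > pour.py <<'E'
from path import *
import json
s,p,r=st()
G=r.T@S; go=r.T@(org-p)      # scoop in tool at grasp
lip=np.array([.096,0,.023])
json.dump(dict(G=G.tolist(),go=go.tolist(),p=p.tolist(),r=r.tolist()),open("grasp.json","w"))
tl=go+G@lip
q=np.array(s["qpos"]); p1=p+np.array([0,0,.17])
tgt=np.array([.515,-.155,.165])
pw=[tgt-(r@R.from_euler('x',th,degrees=True).as_matrix())@tl for th in range(0,96,5)]
q,_=path([(p1,0,6),(pw[0]+[0,0,.03],0,8)],r,0,q)
for i,th in enumerate(range(0,96,5)):
    Rn=r@R.from_euler('x',th,degrees=True).as_matrix(); c,q2=ik(pw[i],Rn,q,1); So=Rn@G; o=pw[i]+Rn@go
    low=min((o+So@np.array(v))[2] for v in ([.055,.055,0],[.055,-.055,0],[-.07,.055,0],[-.07,-.055,0],[.096,.055,.019],[.096,-.055,.019]))
    lo_=[(o+So@np.array([.096,y,.023])).round(2).tolist() for y in(-.055,.055)]
    row=(Rn.T@(pw[min(i+1,len(pw)-1)]-pw[i])/.25).round(3)
    print(th,"%.0e"%c,q2.round(2),"dq %.2f"%abs(q2-q).max(),"g",(-So[2]).round(2),"low %.3f"%low,lo_,"row",row); q=q2
E
python3 pour.py
```

```text
[0.41918656 0.29693546 0.30273419] 6 ro 0 q [ 1.02 -0.01  2.14 -1.04  1.27 -0.45] maxstep 0.06 wrist [0.23 0.42 0.46]
   first [np.float64(-0.064), np.float64(-0.056), np.float64(-0.074), 0] last [np.float64(-0.064), np.float64(-0.056), np.float64(-0.074), 0]
[0.42467456 0.05749546 0.30073419] 8 ro 0 q [ 0.57 -0.43  2.48 -1.14  0.96 -0.74] maxstep 0.08 wrist [0.23 0.18 0.46]
   first [np.float64(0.054), np.float64(0.06), np.float64(-0.089), 0] last [np.float64(0.054), np.float64(0.06), np.float64(-0.089), 0]
0 4e-25 [ 0.57 -0.38  2.51 -1.2   0.92 -0.65] dq 0.09 g [-0. -0. -1.] low 0.142 [[0.46, -0.16, 0.16], [0.57, -0.15, 0.16]] row [-0.    -0.031 -0.035]
5 2e-22 [ 0.55 -0.39  2.49 -1.19  0.92 -0.59] dq 0.05 g [ 0.05 -0.05 -1.  ] low 0.142 [[0.46, -0.16, 0.16], [0.57, -0.15, 0.17]] row [ 0.    -0.031 -0.035]
10 1e-22 [ 0.53 -0.4   2.48 -1.17  0.91 -0.54] dq 0.05 g [ 0.11 -0.09 -0.99] low 0.142 [[0.46, -0.16, 0.16], [0.57, -0.15, 0.17]] row [-0.    -0.031 -0.035]
15 2e-22 [ 0.51 -0.41  2.47 -1.16  0.9  -0.49] dq 0.05 g [ 0.17 -0.13 -0.98] low 0.142 [[0.46, -0.16, 0.16], [0.57, -0.15, 
[... 1829 characters left out ...]
7 -0.5 ] low 0.148 [[0.48, -0.12, 0.15], [0.55, -0.19, 0.18]] row [ 0.    -0.031 -0.035]
80 1e-18 [ 0.12 -0.62  2.4  -0.89  0.73  0.06] dq 0.04 g [ 0.86 -0.25 -0.44] low 0.149 [[0.48, -0.11, 0.15], [0.55, -0.2, 0.18]] row [ 0.    -0.031 -0.035]
85 2e-18 [ 0.08 -0.64  2.41 -0.86  0.71  0.09] dq 0.04 g [ 0.9  -0.23 -0.38] low 0.151 [[0.48, -0.11, 0.15], [0.55, -0.2, 0.18]] row [-0.    -0.031 -0.035]
90 4e-18 [ 0.04 -0.66  2.41 -0.82  0.69  0.12] dq 0.04 g [ 0.93 -0.2  -0.32] low 0.153 [[0.49, -0.11, 0.15], [0.54, -0.2, 0.18]] row [ 0.    -0.031 -0.035]
95 9e-18 [ 0.   -0.68  2.42 -0.78  0.67  0.15] dq 0.04 g [ 0.95 -0.17 -0.26] low 0.155 [[0.49, -0.11, 0.16], [0.54, -0.2, 0.17]] row [0. 0. 0.]
```

```bash

python3 -m pendant '[0,-0.032,-0.028,-0.037,0, 0,-0.032,-0.028,-0.037,0, 0,-0.064,-0.056,-0.074,0, 0,-0.064,-0.056,-0.074,0, 0,-0.064,-0.056,-0.074,0]'
python3 -m pendant '[0,-0.064,-0.056,-0.074,0, 0,-0.064,-0.056,-0.074,0, 0,0,0,0,0]'
python3 - <<'E'
from h import *
a=read_camera("side")[80:330,60:400]; b=read_camera("top")[120:300,80:280]
cv2.imwrite("pics/t3.png",np.hstack([cv2.resize(a,(476,350)),cv2.resize(b,(324,350))]))
E
```

```text
time_s: 30.38
tcp_pos: [0.42, 0.2982, 0.2481]
tool_rot: [-0.364, 0.848, -0.337, -0.189]
ft_force: [0.2, -1.7, -2.8]
gripper_width: 0.0132
time_s: 30.75
tcp_pos: [0.4209, 0.2999, 0.306]
tool_rot: [-0.366, 0.847, -0.336, -0.188]
ft_force: [0.1, 1.4, -3.8]
gripper_width: 0.0135
```

View pics/t3.png

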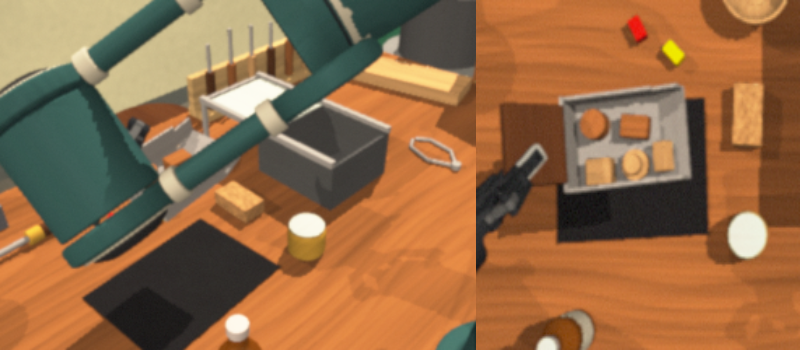

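The scoop is held level with all five offcuts in it. The cover is back and the box is open. Carrying on.

```bash

python3 -m pendant '[0,0.054,0.06,-0.089,0, 0,0.054,0.06,-0.089,0, 0,0.054,0.06,-0.089,0, 0,0.054,0.06,-0.089,0]' | grep ft
python3 -m pendant '[0,0.054,0.06,-0.089,0, 0,0.054,0.06,-0.089,0, 0,0.054,0.06,-0.089,0, 0,0.054,0.06,-0.089,0]' | grep ft
python3 -m pendant '[0,0,-0.031,-0.035,1, 0,0,-0.031,-0.035,1, 0,0,-0.031,-0.035,1, 0,0,-0.031,-0.035,1]'
python3 -m pendant '[0,0,-0.031,-0.035,1, 0,0,-0.031,-0.035,1, 0,0,0,0,0]'
cat > where.py <<'E'
import json
from path import *
g=json.load(open("grasp.json")); G,go=np.array(g["G"]),np.array(g["go"])
s,p,r=st(); So=r@G; o=p+r@go; lp=o+So@[.096,0,.023]
print("t",s["time_s"],"lip",lp.round(3),"corner",(o+So@[.096,-.055,.023]).round(3),"org",o.round(3),"tilt",np.degrees(np.arccos(So[2,2])).round(1),"g",(-So[2]).round(2),"q",np.round(s["qpos"],2),s["gripper_width"])
E
python3 where.py; python3 - <<'E'
from where import *
d=np.array([.525,-.195,.165])-lp; print(d.round(3),"tool",(r.T@d/.25).round(3)); c,q=ik(p+d,r,s["qpos"],1); print("%.0e"%c,q.round(2))
E
```

```text
ft_force: [-0.0, 0.0, -3.0]
ft_force: [0.8, -0.0, -2.3]
time_s: 32.35
tcp_pos: [0.4449, 0.0426, 0.3371]
tool_rot: [-0.504, 0.771, -0.366, -0.128]
ft_force: [-0.2, 0.2, -2.9]
gripper_width: 0.0131
time_s: 32.72
tcp_pos: [0.4524, 0.0301, 0.3565]
tool_rot: [-0.569, 0.725, -0.376, -0.095]
ft_force: [-0.0, 0.6, -4.0]
gripper_width: 0.0135
t 32.725 lip [ 0.513 -0.155  0.194] corner [ 0.46  -0.146  0.182] org [ 0.527 -0.058  0.206] tilt 24.5 g [ 0.35 -0.23 -0.91] q [ 0.44 -0.47  2.39 -1.07  0.91 -0.42] 0.013545176867186415
t 32.725 lip [ 0.513 -0.155  0.194] corner [ 0.46  -0.146  0.182] org [ 0.527 -0.058  0.206] tilt 24.5 g [ 0.35 -0.23 -0.91] q [ 0.44 -0.47  2.39 -1.07  0.91 -0.42] 0.013545176867186415
[ 0.012 -0.04  -0.029] tool [ 0.168  0.068 -0.09 ]
2e-16 [ 0.3  -0.46  2.44 -1.12  0.77 -0.43]
```

Next I'll shift the lip to mid-box and pour up to about 95°.

```bash

python3 -m pendant '[0,0.084,0.034,-0.045,0, 0,0.084,0.034,-0.045,0, 0,0,-0.031,-0.035,1, 0,0,-0.031,-0.035,1, 0,0,-0.031,-0.035,1]' >/dev/null
python3 -m pendant '[0,0,-0.031,-0.035,1, 0,0,-0.031,-0.035,1, 0,0,-0.031,-0.035,1, 0,0,-0.031,-0.035,1, 0,0,-0.031,-0.035,1]' >/dev/null; python3 where.py
python3 -m pendant '[0,0,-0.031,-0.035,1, 0,0,-0.031,-0.035,1, 0,0,-0.031,-0.035,1, 0,0,-0.031,-0.035,1, 0,0,0,0,0]'; python3 where.py
python3 - <<'E'
from h import *
a=read_camera("side")[80:330,60:400]; b=read_camera("top")[120:300,180:380]
cv2.imwrite("pics/t4.png",np.hstack([cv2.resize(a,(476,350)),cv2.resize(b,(324,350))]))
E
```

```text
t 33.975 lip [ 0.526 -0.194  0.165] corner [ 0.487 -0.159  0.15 ] org [ 0.561 -0.127  0.228] tilt 56.7 g [ 0.79 -0.29 -0.55] q [ 0.05 -0.57  2.39 -0.89  0.64 -0.13] 0.0133028653889683
time_s: 34.6
tcp_pos: [0.448, -0.1244, 0.3976]
tool_rot: [0.857, -0.342, 0.371, -0.106]
ft_force: [-0.6, 0.3, -3.1]
gripper_width: 0.0133
t 34.6 lip [ 0.525 -0.195  0.166] corner [ 0.496 -0.15   0.155] org [ 0.561 -0.153  0.248] tilt 71.5 g [ 0.93 -0.2  -0.32] q [-0.11 -0.63  2.4  -0.72  0.57 -0.04] 0.013288613715339058
```

View pics/t4.png

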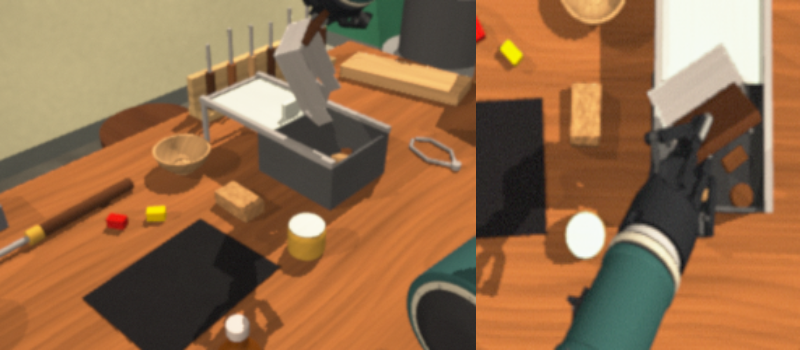

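The side view shows the scoop tipped over the box at px (310, 70) and offcuts at (345, 155). In the top view they lie in the box near (735, 160–190). I'll turn the scoop back and check it.

```bash

python3 -m pendant '[0,0,0,0,0, 0,0,0.031,0.035,-1, 0,0,0.031,0.035,-1, 0,0,0.031,0.035,-1, 0,0,0.031,0.035,-1]' >/dev/null
python3 -m pendant '[0,0,0.031,0.035,-1, 0,0,0.031,0.035,-1, 0,0,0.031,0.035,-1, 0,0,0.031,0.035,-1, 0,0,0.031,0.035,-1]' >/dev/null
python3 -m pendant '[0,0,0.031,0.035,-1, 0,0,0.031,0.035,-1, 0,0,0.031,0.035,-1, 0,-0.084,-0.034,0.045,0, 0,-0.084,-0.034,0.045,0]' >/dev/null; python3 where.py
python3 -m pendant '[0,0,0.031,0.035,-1, 0,0,0.031,0.035,-1, 0,0,0.031,0.035,-1, 0,0,0.031,0.035,-1, 0,0,0.031,0.035,-1]' >/dev/null
python3 -m pendant '[0,0,0.031,0.035,-1, 0,-0.054,-0.06,0.089,0, 0,-0.054,-0.06,0.089,0, 0,-0.054,-0.06,0.089,0, 0,-0.054,-0.06,0.089,0]' >/dev/null
python3 -m pendant '[0,-0.054,-0.06,0.089,0, 0,-0.054,-0.06,0.089,0, 0,-0.054,-0.06,0.089,0, 0,-0.054,-0.06,0.089,0, 0,0,0,0,0]'; python3 where.py
python3 - <<'E'
from h import *
a=read_camera("top")[120:300,80:280]; b=read_camera("top")[120:240,270:390]
cv2.imwrite("pics/t5.png",np.hstack([cv2.resize(a,(420,378)),cv2.resize(b,(378,378),interpolation=cv2.INTER_CUBIC)]))
from where import *
print("to mat grasp pose",(r.T@(np.array(g["p"])-p)/.25).round(3),(R.from_matrix(r).inv()*R.from_matrix(np.array(g["r"]))).as_rotvec(degrees=True).round(2))
E
```

```text
t 36.575 lip [ 0.522 -0.151  0.203] corner [ 0.469 -0.142  0.191] org [ 0.536 -0.054  0.216] tilt 24.5 g [ 0.35 -0.23 -0.91] q [ 0.44 -0.46  2.37 -1.07  0.91 -0.43] 0.013331084980706301
time_s: 38.45
tcp_pos: [0.4323, 0.3097, 0.3112]
tool_rot: [-0.363, 0.849, -0.335, -0.19]
ft_force: [0.8, -0.7, -2.2]
gripper_width: 0.0133
t 38.45 lip [0.524 0.098 0.206] corner [0.47  0.088 0.206] org [0.507 0.192 0.183] tilt 0.1 g [-0. -0. -1.] q [ 1.01  0.02  2.11 -1.05  1.26 -0.47] 0.013254360781457794
t 38.55 lip [0.523 0.095 0.205] corner [0.468 0.085 0.205] org [0.506 0.189 0.182] tilt 0.1 g [-0. -0. -1.] q [ 1.01  0.01  2.11 -1.05  1.27 -0.47] 0.013294207003505842
to mat grasp pose [0.384 0.404 0.448] [ 0.1  -0.04  0.08]
```

View pics/t5.png

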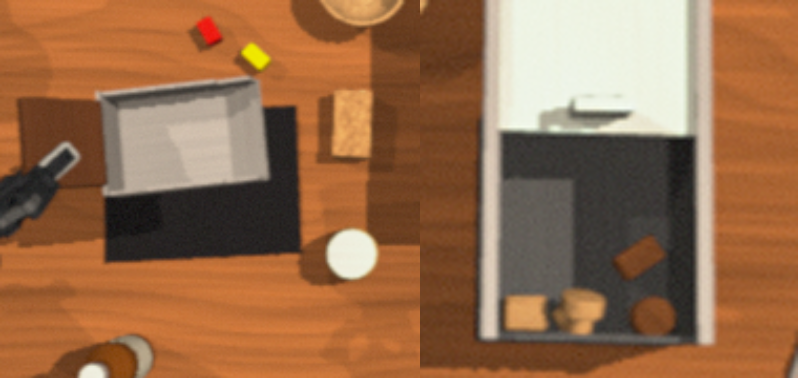

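The scoop is empty. Four offcuts are clear in the box at px (525, 312), (582, 310), (652, 317) and (638, 257), so I'll look for the fifth once the scoop is down. Lowering now.

```bash

python3 -m pendant '[0,0.054,0.057,0.063,0, 0,0.054,0.057,0.063,0, 0,0.054,0.057,0.063,0, 0,0.054,0.057,0.063,0]' >/dev/null
python3 -m pendant '[0,0.054,0.057,0.063,0, 0,0.04,0.042,0.047,0, 0,0.01,0.011,0.012,0, 0,0.01,0.011,0.012,0, 0,0,0,0,0]'
python3 -m pendant '[0,0.006,0.006,0.007,0, 0,0.006,0.006,0.007,0, 0,0,0,0,0]'|grep -E 'tcp|ft'
python3 -m pendant '[0,0.006,0.006,0.007,0, 0,0.006,0.006,0.007,0, 0,0,0,0,0]'|grep -E 'tcp|ft';  python3 where.py
python3 - <<'E'
from h import *
a=read_camera("top")[180:250,260:380]
cv2.imwrite("pics/t6.png",cv2.resize(a,(780,455),interpolation=cv2.INTER_CUBIC))
E
```

```text
time_s: 39.67
tcp_pos: [0.4211, 0.2982, 0.1583]
tool_rot: [-0.363, 0.848, -0.337, -0.189]
ft_force: [-0.7, -0.9, -2.0]
gripper_width: 0.0132
tcp_pos: [0.4205, 0.2979, 0.1522]
ft_force: [-0.3, 0.5, -2.4]
tcp_pos: [0.4202, 0.2975, 0.1464]
ft_force: [0.8, -0.0, -2.2]
t 40.425 lip [0.511 0.085 0.041] corner [0.456 0.075 0.041] org [0.494 0.179 0.018] tilt 0.1 g [-0. -0. -1.] q [ 1.02  0.25  2.23 -1.17  1.11 -0.13] 0.013290839686940026
```

View pics/t6.png

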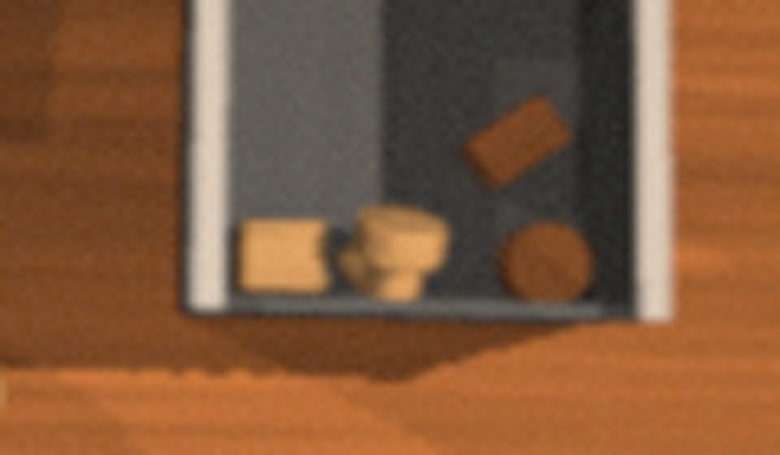

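Offcut_e peeks out under the spigot at crop px (355, 265). All five are in the box and none are on the bench. I'll finish the set-down.

```bash

for i in 1 2; do python3 -m pendant '[0,0.005,0.005,0.006,0, 0,0.005,0.005,0.006,0, 0,0,0,0,0]'|grep -E 'tcp|ft'; done
python3 -m pendant '[0,0.003,0.003,0.003,0, 0,0.003,0.003,0.003,0, 0,0,0,0,0]'|grep -E 'tcp|ft'; python3 where.py
```

```text
tcp_pos: [0.42, 0.2974, 0.1419]
ft_force: [0.4, 0.2, -1.9]
tcp_pos: [0.4197, 0.2973, 0.1373]
ft_force: [0.5, 0.0, -2.5]
tcp_pos: [0.4197, 0.2971, 0.1349]
ft_force: [0.1, -0.4, -3.0]
t 41.6 lip [0.51  0.085 0.029] corner [0.456 0.075 0.029] org [0.494 0.179 0.006] tilt 0.1 g [-0. -0. -1.] q [ 1.02  0.27  2.23 -1.18  1.1  -0.1 ] 0.01317432141857319
```

```bash

python3 -m pendant '[0,0.003,0.003,0.003,0, 0,0.002,0.002,0.002,0, 0,0,0,0,0]'|grep -E 'tcp|ft'
python3 -m pendant '[20,0,0,0,0, 40,0,0,0,0, 70,0,0,0,0, 70,0,0,0,0, 70,0,0,0,0]'
python3 -m pendant '[70,-0.06,0,0,0, 70,-0.12,0,0,0, 70,-0.15,0,0,0, 70,-0.15,0,0,0]'; python3 q.py
python3 - <<'E'
from path import *
# cover closing: tool tilted; find push pose on the +x face of the tab (x~.615) moving -x by .17
s,p,r=st()
q=np.array(s["qpos"])
path([([.40,.3,.36],0,6),([.43,.12,.42],0,5),([.52,-.1,.42],0,5),([.60,-.16,.32],0,5)],r,0,q)
b=read_camera("top"); cv2.imwrite("pics/full.png",b)
h=cv2.cvtColor(b,cv2.COLOR_BGR2HSV)
E
```

```text
tcp_pos: [0.4196, 0.2968, 0.1328]
ft_force: [-1.0, -0.4, -2.3]
time_s: 42.6
tcp_pos: [0.4196, 0.2969, 0.1329]
tool_rot: [-0.363, 0.848, -0.337, -0.189]
ft_force: [0.6, 0.0, 0.6]
gripper_width: 0.0699
time_s: 43.1
tcp_pos: [0.334, 0.3496, 0.2017]
tool_rot: [-0.363, 0.848, -0.337, -0.189]
ft_force: [0.3, 0.1, -0.1]
gripper_width: 0.0701
[ 1.228  0.172  2.179 -0.995  1.293 -0.174] [0.334 0.35  0.202] x [ 0.702 -0.434 -0.565] z [-0.076  0.743 -0.665]
[0.4  0.3  0.36] 6 ro 0 q [ 1.06 -0.08  2.1  -1.    1.36 -0.54] maxstep 0.06 wrist [0.21 0.42 0.52]
   first [np.float64(-0.015), np.float64(-0.066), np.float64(-0.097), 0] last [np.float64(-0.015), np.float64(-0.066), np.float64(-0.097), 0]
[0.43 0.12 0.42] 5 ro 0 q [ 0.72 -0.43  2.25 -1.02  1.19 -0.89] maxstep 0.09 wrist [0.24 0.24 0.58]
   first [np.float64(0.052), np.float64(0.033), np.float64(-0.141), 0] last [np.float64(0.052), np.float64(0.033), np.float64(-0.141), 0]
[ 0.52 -0.1   0.42] 5 ro 0 q [-0.02 -0.46  2.27 -0.84  0.61 -1.44] maxstep 0.15 wrist [0.33 0.02 0.58]
   first [np.float64(0.127), np.float64(0.039), np.float64(-0.136), 0] last [np.float64(0.127), np.float64(0.039), np.float64(-0.136), 0]
[ 0.6  -0.16  0.32] 5 ro 0 q [-0.16 -0.17  2.25 -1.22  0.34 -1.07] maxstep 0.12 wrist [ 0.41 -0.04  0.48]
   first [np.float64(0.111), np.float64(0.018), np.float64(0.013), 0] last [np.float64(0.111), np.float64(0.018), np.float64(0.013), 0]
```

```bash
python3 - <<'E'
from sim import *
s,p,r=st(); q0=np.array(s["qpos"])
for st0 in ([.45,-.1,.35],[.45,-.1,.28],[.45,-.22,.35],[.45,-.22,.28]):
  for dr in ([-.85,.53,0],[-.8,.5,-.3],[-1,0,0]):
    c,q=ik(np.array(st0),r,[-.2,-.4,2.4,-.9,.6,-1.2]); print(st0,dr,"%.0e"%c,q.round(2))
    for i in range(16):
        M=fk(q,L)[1].as_matrix()@T; q=step(q,M.T@np.array(dr)*.24,.6)
        if i%5==0: print("  ",q.round(2),show(q),"wrist",fk(q,L)[2].round(2))
E
```

```text
[0.45, -0.1, 0.35] [-0.85, 0.53, 0] 3e-23 [-0.02 -0.6   2.47 -0.9   0.56 -1.37]
   [ 0.12 -0.74  2.53 -0.89  0.72 -1.33] (array([ 0.399, -0.068,  0.35 ]), 'tilt 56 az -31') wrist [0.2  0.05 0.51]
   [ 1.66 -0.73  2.5  -0.78  1.94 -0.36] (array([0.148, 0.095, 0.36 ]), 'tilt 55 az -32') wrist [-0.04  0.21  0.52]
   [ 2.19 -0.06  2.08 -0.36  2.02  0.24] (array([-0.107,  0.254,  0.36 ]), 'tilt 55 az -32') wrist [-0.3   0.37  0.52]
   [ 2.34  0.48  1.43 -0.24  2.17  0.36] (array([-0.362,  0.413,  0.36 ]), 'tilt 55 az -32') wrist [-0.55  0.53  0.52]
[0.45, -0.1, 0.35] [-0.8, 0.5, -0.3] 3e-23 [-0.02 -0.6   2.47 -0.9   0.56 -1.37]
   [ 0.11 -0.72  2.55 -0.93  0.68 -1.28] (array([ 0.402, -0.07 ,  0.332]), 'tilt 56 az -31') wrist [0.21 0.05 0.49]
   [ 1.42 -0.62  2.56 -0.82  1.67 -0.39] (array([0.194, 0.11 , 0.297]), 'tilt 53 az -34') wrist [0.01 0.23 0.46]
   [ 2.06  0.07  2.26 -0.39  1.67  0.26] (array([-0.046,  0.26 ,  0.207]), 'tilt 53 az -34') wrist [-0.23  0.38  0.37]
   [ 2.26  0.63  1.69 -0.24  1.73  0.4 ] (array([-0.286,  0.41 ,  0.117]), 'tilt 53 az -34') wrist [-0.47  0.53  0.28]
[0
[... 4776 characters left out ...]
37') wrist [-0.07  0.24  0.47]
   [ 2.19  0.17  2.14 -0.21  1.61  0.35] (array([-0.156,  0.273,  0.183]), 'tilt 46 az -37') wrist [-0.31  0.39  0.38]
[0.45, -0.22, 0.28] [-1, 0, 0] 6e-18 [-0.47 -0.45  2.53 -0.62  0.11 -1.84]
   [-0.56 -0.59  2.57  0.04  0.21 -2.55] (array([ 0.404, -0.224,  0.292]), 'tilt 55 az -32') wrist [ 0.21 -0.11  0.45]
   [-0.7  -0.94  2.57 -0.03  0.66 -2.55] (array([ 0.292, -0.219,  0.341]), 'tilt 49 az -41') wrist [ 0.14 -0.08  0.52]
   [-0.84 -0.94  2.56 -0.11  0.77 -2.55] (array([ 0.236, -0.254,  0.327]), 'tilt 44 az -54') wrist [ 0.12 -0.1   0.53]
   [-0.99 -0.94  2.57 -0.2   0.83 -2.55] (array([ 0.167, -0.285,  0.31 ]), 'tilt 40 az -70') wrist [ 0.11 -0.12  0.52]
```

```bash
cat > leg.py <<'E'
from sim import *
def run(q,legs,v=True):
    for b,n,ro in legs:
        p,W,_,_=fk(q,L); p=p.copy(); b=np.array(b); d=(b-p)/n; k=0
        while k<n:
            m=min(5,n-k); M=W.as_matrix()@T; Mm=M@R.from_euler('x',ro*5*(m-1)/2,degrees=True).as_matrix(); t=(Mm.T@d/.25).round(3)
            mj=0
            for _ in range(m): q2=step(q,t,.6,ro); mj=max(mj,abs(q2-q).max()); q=q2
            p2,W,_,_=fk(q,L); k+=m; 
            if k<n: d=(b-p2)/(n-k)
            print(m,"rows",t.tolist(),ro,"| q",q.round(2),"mj %.2f"%mj,*show(q))
    return q
E
python3 - <<'E'
from leg import *
s,p,r=st(); q=np.array(s["qpos"])
q=run(q,[([.42,.15,.42],5,0.),([.43,-.1,.48],5,1),([.42,-.35,.5],10,1),([.13,-.7,.5],10,1),([-.14,-.78,.5],5,0)])
a=np.radians(-100)
for i in range(28):
    M=fk(q,L)[1].as_matrix()@T; q=step(q,M.T@np.array([np.cos(a),np.sin(a),-.1])*.24,.6)
    if i%4==3: print("  ",q.round(2),show(q))
M=fk(q,L)[1].as_matrix()@T
for tip in ([.66,-.22,.125],[.44,-.22,.125]):
    for az,ta in ((-55,58),(-65,60),(-75,60)):
        z,t=np.radians(az),np.radians(ta); x=np.array([np.sin(t)*np.cos(z),np.sin(t)*np.sin(z),-np.cos(t)]); zz=np.cross(x,[0,0,1]); zz/=np.linalg.norm(zz)
        for sg in(1,-1):
            Rt=np.stack([x,np.cross(sg*zz,x),sg*zz],1); c,qq=ik(np.array(tip)-.073*x,Rt); print(tip,az,ta,sg,"%.0e"%c,qq.round(2))
E
```

```text
5 rows [0.02, -0.052, -0.239] 0.0 | q [ 0.8  -0.4   2.23 -1.01  1.25 -0.83] mj 0.15 [0.419 0.15  0.42 ] tilt 56 az -31
5 rows [0.065, 0.04, -0.192] 1 | q [-0.02 -0.71  2.29 -0.63  0.77 -1.26] mj 0.21 [ 0.43  -0.099  0.479] tilt 56 az -31
5 rows [0.036, -0.005, -0.094] 1 | q [-0.52 -0.67  2.25 -0.04  0.59 -1.59] mj 0.14 [ 0.426 -0.224  0.489] tilt 56 az -31
5 rows [0.035, -0.045, -0.084] 1 | q [-0.87 -0.5   2.15  0.48  0.61 -1.79] mj 0.12 [ 0.42  -0.349  0.5  ] tilt 56 az -31
5 rows [-0.021, -0.082, -0.161] 1 | q [-1.43 -0.3   2.02  0.92  0.93 -2.03] mj 0.14 [ 0.276 -0.523  0.5  ] tilt 56 az -31
5 rows [-0.022, -0.144, -0.112] 1 | q [-1.72  0.05  1.71  0.99  1.14 -1.82] mj 0.07 [ 0.131 -0.699  0.5  ] tilt 56 az -31
5 rows [-0.124, -0.133, -0.134] 0 | q [-2.07  0.36  1.34  0.98  1.46 -1.97] mj 0.10 [-0.139 -0.78   0.5  ] tilt 56 az -31
   [-1.99  0.94  0.5   0.96  1.55 -1.71] (array([-0.181, -1.017,  0.476]), 'tilt 56 az -31')
   [-1.94  1.13  0.31  0.97  1.38 -1.68] (array([-0.168, -1.109,  0.404]), 'tilt 58 az -39')
   [-1.9   1.2   0.31  1.    1.17 -1.73] (array([-0.152, -1.172,  0.
[... 590 characters left out ...]
0.34  2.04 -1.31  0.95 -2.55]
[0.66, -0.22, 0.125] -65 60 -1 5e-04 [ 0.06  0.34  2.04 -1.31  0.95  0.59]
[0.66, -0.22, 0.125] -75 60 1 2e-06 [ 0.08  0.42  1.98 -1.31  1.08 -2.43]
[0.66, -0.22, 0.125] -75 60 -1 2e-06 [ 0.08  0.42  1.98 -1.31  1.08  0.72]
[0.44, -0.22, 0.125] -55 58 1 1e-03 [-0.05  0.    2.57  4.45  0.78 -2.21]
[0.44, -0.22, 0.125] -55 58 -1 1e-03 [-0.05  0.    2.57  4.45  0.78  0.93]
[0.44, -0.22, 0.125] -65 60 1 6e-04 [ 0.11 -0.06  2.49 -1.31  0.97 -2.47]
[0.44, -0.22, 0.125] -65 60 -1 6e-04 [ 0.11 -0.06  2.49 -1.31  0.97  0.67]
[0.44, -0.22, 0.125] -75 60 1 3e-05 [ 0.13  0.08  2.43 -1.31  1.08 -2.31]
[0.44, -0.22, 0.125] -75 60 -1 3e-05 [ 0.13  0.08  2.43 -1.31  1.08  0.83]
```

```bash
python3 - <<'E'
from leg import *
print("feasible resid (max over both tips)")
for ta in (15,25,35,45,52,56,60):
    o=[]
    for az in (-100,-90,-80,-70,-60,-45,-32,-15,0):
        z,t=np.radians(az),np.radians(ta); x=np.array([np.sin(t)*np.cos(z),np.sin(t)*np.sin(z),-np.cos(t)]); zz=np.cross(x,[0,0,1]); zz/=np.linalg.norm(zz); Rt=np.stack([x,np.cross(zz,x),zz],1)
        m=0
        for tip in ([.65,-.21,.125],[.45,-.21,.125]):
            b=min((ik(np.array(tip)-.073*x,Rt@R.from_euler('x',k*90,degrees=True).as_matrix(),[.1,.1,2.3,-.8,.9,0],3)[0] for k in (0,2)))
            m=max(m,b)
        o.append("%.0e"%m)
    print(ta,o)
s,p,r=st(); 
for be,z,q00,dz in ((-140,.55,[-2.4,.4,1.3,.9,1.5,-1.9],0),(140,.55,[2.4,.5,1.3,-.3,2.1,.4],0),(115,.55,[2.1,.4,1.3,-.5,1.9,.2],0)):
    a=np.radians(be); c,q=ik(np.array([.75*np.cos(a),.75*np.sin(a),z]),r,q00); print(be,"%.0e"%c,q.round(2),show(q))
    for i in range(24):
        M=fk(q,L)[1].as_matrix()@T; q=step(q,M.T@np.array([np.cos(a),np.sin(a),dz])*.24,.6)
        if i%4==3: print("  ",q.round(2),show(q),"wrist",fk(q,L)[2].round(2))
E
```

```text
feasible resid (max over both tips)
15 ['3e-17', '2e-22', '2e-23', '2e-21', '5e-19', '6e-30', '7e-24', '2e-18', '2e-25']
25 ['2e-19', '2e-20', '1e-17', '8e-26', '7e-25', '2e-17', '2e-22', '4e-27', '5e-26']
35 ['2e-16', '1e-18', '4e-20', '4e-26', '2e-22', '9e-17', '5e-18', '2e-22', '4e-19']
45 ['3e-18', '5e-21', '5e-21', '3e-16', '5e-16', '1e-05', '2e-04', '2e-04', '6e-14']
52 ['9e-19', '4e-19', '1e-21', '2e-17', '6e-05', '5e-04', '1e-03', '1e-03', '1e-04']
56 ['2e-20', '3e-20', '7e-22', '1e-05', '4e-04', '1e-03', '2e-03', '2e-03', '3e-04']
60 ['7e-19', '9e-22', '7e-20', '2e-04', '9e-04', '1e-03', '3e-03', '3e-03', '6e-04']
-140 2e-03 [-2.63  0.63  0.84  0.81  2.12  1.93] (array([-0.547, -0.531,  0.55 ]), 'tilt 50 az -24')
   [-2.6   1.    0.31  0.91  2.13  2.11] (array([-0.64 , -0.628,  0.502]), 'tilt 50 az -30') wrist [-0.82 -0.52  0.68]
   [-2.59  1.07  0.31  0.91  1.95  2.06] (array([-0.673, -0.685,  0.434]), 'tilt 51 az -39') wrist [-0.84 -0.55  0.61]
   [-2.57  1.12  0.31  0.91  1.76  2.03] (array([-0.705, -0.738,  0.378]), 'tilt 52 az -49') wrist [-0.85 -0.57  0.55]
   [-2.55  
[... 1266 characters left out ...]
  1.04  0.31 -0.81  2.49 -0.37] (array([-0.323,  0.744,  0.476]), 'tilt 54 az -27') wrist [-0.52  0.84  0.64]
   [ 2.09  1.1   0.31 -0.79  2.34 -0.33] (array([-0.321,  0.792,  0.408]), 'tilt 52 az -20') wrist [-0.53  0.87  0.58]
   [ 2.08  1.14  0.31 -0.78  2.19 -0.3 ] (array([-0.319,  0.838,  0.352]), 'tilt 50 az -13') wrist [-0.53  0.88  0.53]
   [ 2.08  1.18  0.31 -0.78  2.04 -0.29] (array([-0.319,  0.884,  0.305]), 'tilt 48 az -3') wrist [-0.52  0.9   0.49]
   [ 2.07  1.22  0.31 -0.79  1.87 -0.27] (array([-0.322,  0.931,  0.265]), 'tilt 47 az 7') wrist [-0.52  0.91  0.45]
   [ 2.06  1.25  0.31 -0.8   1.7  -0.26] (array([-0.327,  0.978,  0.232]), 'tilt 46 az 19') wrist [-0.52  0.92  0.42]
```

```bash
python3 - <<'E'
from leg import *
s,p,r=st(); q=np.array(s["qpos"])
q=run(q,[([.42,.15,.42],6,0),([.46,-.1,.45],6,0),([.45,-.22,.35],4,0)])
for dr in ([-1,0,0],[-1,-.3,0],[-1,0,.2]):
  qq=q.copy(); print(dr)
  for i in range(20):
    M=fk(qq,L)[1].as_matrix()@T; qq=step(qq,M.T@np.array(dr)*.23,.6)
    if i%5==4: print("  ",qq.round(2),show(qq),"wrist",fk(qq,L)[2].round(2),"next",(fk(qq,L)[1].as_matrix()@T).T.dot(np.array(dr)*.23).round(3))
E
```

```text
5 rows [0.017, -0.043, -0.199] 0 | q [ 0.89 -0.33  2.25 -1.03  1.27 -0.7 ] mj 0.12 [0.405 0.184 0.384] tilt 56 az -31
1 rows [0.017, -0.046, -0.201] 0 | q [ 0.8  -0.4   2.23 -1.01  1.24 -0.83] mj 0.13 [0.42 0.15 0.42] tilt 56 az -31
5 rows [0.079, 0.056, -0.14] 0 | q [ 0.13 -0.63  2.31 -0.81  0.8  -1.43] mj 0.16 [ 0.453 -0.059  0.445] tilt 56 az -31
1 rows [0.08, 0.057, -0.138] 0 | q [-0.02 -0.63  2.3  -0.7   0.69 -1.61] mj 0.18 [ 0.46 -0.1   0.45] tilt 56 az -31
4 rows [0.101, 0.117, -0.023] 0 | q [-0.47 -0.54  2.44 -0.24  0.28 -2.23] mj 0.23 [ 0.45 -0.22  0.35] tilt 56 az -31
[-1, 0, 0]
   [-0.67 -0.94  2.57 -0.01  0.6  -2.55] (array([ 0.309, -0.213,  0.354]), 'tilt 52 az -39') wrist [ 0.14 -0.08  0.52] next [-0.142  0.18   0.013]
   [-0.8  -0.94  2.56 -0.07  0.7  -2.55] (array([ 0.26 , -0.248,  0.341]), 'tilt 47 az -49') wrist [ 0.13 -0.09  0.53] next [-0.11   0.202  0.007]
   [-0.94 -0.94  2.55 -0.16  0.78 -2.55] (array([ 0.198, -0.281,  0.328]), 'tilt 43 az -63') wrist [ 0.11 -0.11  0.53] next [-0.071  0.219 -0.001]
   [-1.1  -0.94  2.57 -0.26  0.83 -2.55] (array([ 0.126, -0.308
[... 586 characters left out ...]
([ 0.058, -0.392,  0.336]), 'tilt 53 az -91') wrist [ 0.06 -0.17  0.5 ] next [ 0.057  0.218 -0.083]
[-1, 0, 0.2]
   [-0.67 -0.94  2.47 -0.    0.7  -2.55] (array([ 0.31 , -0.214,  0.409]), 'tilt 52 az -38') wrist [ 0.14 -0.08  0.58] next [-0.171  0.16  -0.018]
   [-0.78 -0.94  2.28 -0.07  0.99 -2.55] (array([ 0.251, -0.235,  0.491]), 'tilt 47 az -49') wrist [ 0.12 -0.08  0.68] next [-0.141  0.186 -0.022]
   [-0.86 -0.94  2.06 -0.15  1.3  -2.55] (array([ 0.174, -0.225,  0.592]), 'tilt 42 az -62') wrist [ 0.09 -0.06  0.8 ] next [-0.107  0.207 -0.03 ]
   [-0.85 -0.94  1.82 -0.29  1.63 -2.55] (array([ 0.082, -0.176,  0.703]), 'tilt 40 az -76') wrist [ 0.04 -0.01  0.92] next [-0.072  0.22  -0.037]
```

```bash

python3 -m pendant '[0,0.017,-0.044,-0.2,0, 0,0.017,-0.044,-0.2,0, 0,0.017,-0.044,-0.2,0, 0,0.017,-0.044,-0.2,0, 0,0.017,-0.044,-0.2,0]' >/dev/null
python3 -m pendant '[0,0.017,-0.044,-0.2,0, 0,0.079,0.056,-0.14,0, 0,0.079,0.056,-0.14,0, 0,0.079,0.056,-0.14,0, 0,0.079,0.056,-0.14,0]' >/dev/null
python3 -m pendant '[0,0.079,0.056,-0.14,0, 0,0.079,0.056,-0.14,0, 0,0.068,0.078,-0.015,0, 0,0.068,0.078,-0.015,0, 0,0.068,0.078,-0.015,0]' >/dev/null
python3 -m pendant '[0,0.068,0.078,-0.015,0, 0,0.068,0.078,-0.015,0, 0,0.068,0.078,-0.015,0]'; python3 q.py
python3 - <<'E'
from leg import *
s,p,r=st(); q=np.array(s["qpos"])
for dr in ([-1,0,0],[-1,0,-.2],[-1,0,-.4],[-1,-.2,-.3]):
  qq=q.copy(); print(dr)
  for i in range(20):
    M=fk(qq,L)[1].as_matrix()@T
    if i%5==0: t=M.T@np.array(dr)*.23
    qq=step(qq,t,.6)
    if i%5==4: print("  ",t.round(3),qq.round(2),show(qq),"wrist",fk(qq,L)[2].round(2))
E
```

```text
time_s: 45.4
tcp_pos: [0.4521, -0.2224, 0.3494]
tool_rot: [-0.363, 0.848, -0.337, -0.189]
ft_force: [0.7, 1.1, -0.3]
gripper_width: 0.0001
[-0.468 -0.522  2.434 -0.27   0.27  -2.199] [ 0.452 -0.222  0.349] x [ 0.702 -0.434 -0.565] z [-0.076  0.743 -0.665]
[-1, 0, 0]
   [-0.161  0.163  0.017] [-0.67 -0.94  2.56 -0.01  0.61 -2.55] (array([ 0.31 , -0.213,  0.359]), 'tilt 52 az -38') wrist [ 0.14 -0.08  0.53]
   [-0.143  0.18   0.013] [-0.78 -0.94  2.51 -0.07  0.75 -2.55] (array([ 0.263, -0.244,  0.363]), 'tilt 47 az -49') wrist [ 0.13 -0.09  0.55]
   [-0.111  0.201  0.01 ] [-0.9  -0.94  2.46 -0.15  0.9  -2.55] (array([ 0.205, -0.27 ,  0.376]), 'tilt 42 az -62') wrist [ 0.12 -0.11  0.58]
   [-0.073  0.218  0.003] [-1.03 -0.94  2.42 -0.24  1.02 -2.55] (array([ 0.138, -0.29 ,  0.391]), 'tilt 39 az -78') wrist [ 0.1  -0.12  0.61]
[-1, 0, -0.2]
   [-0.135  0.185  0.048] [-0.67 -0.94  2.57 -0.01  0.62 -2.55] (array([ 0.306, -0.21 ,  0.346]), 'tilt 51 az -39') wrist [ 0.14 -0.08  0.52]
   [-0.111  0.202  0.046] [-0.78 -0.94  2.57 -0.08  0.74 -2.55] (array([ 0.254, -0.239,  0.323]), 'tilt 44 az
[... 777 characters left out ...]
5] [-1.03 -0.94  2.57 -0.27  1.05 -2.55] (array([ 0.11 , -0.259,  0.281]), 'tilt 30 az -87') wrist [ 0.1  -0.12  0.52]
[-1, -0.2, -0.3]
   [-0.102  0.22   0.029] [-0.7  -0.94  2.57 -0.03  0.62 -2.55] (array([ 0.295, -0.224,  0.346]), 'tilt 51 az -42') wrist [ 0.14 -0.08  0.52]
   [-0.066  0.234  0.023] [-0.86 -0.94  2.57 -0.11  0.73 -2.55] (array([ 0.231, -0.263,  0.325]), 'tilt 45 az -55') wrist [ 0.12 -0.1   0.52]
   [-0.017  0.244  0.013] [-1.03 -0.94  2.57 -0.21  0.82 -2.55] (array([ 0.156, -0.294,  0.312]), 'tilt 41 az -73') wrist [ 0.1  -0.12  0.52]
   [0.036 0.242 0.001] [-1.21 -0.94  2.57 -0.32  0.88 -2.55] (array([ 0.074, -0.314,  0.308]), 'tilt 40 az -91') wrist [ 0.08 -0.14  0.52]
```

```bash

python3 -m pendant '[0,-0.055,0.104,0.04,0, 0,-0.055,0.104,0.04,0, 0,-0.055,0.104,0.04,0, 0,-0.055,0.104,0.04,0, 0,-0.055,0.104,0.04,0]'|grep ft; python3 q.py
python3 -m pendant '[0,-0.1,0.21,0.079,0, 0,-0.1,0.21,0.079,0, 0,-0.1,0.21,0.079,0, 0,-0.1,0.21,0.079,0, 0,-0.1,0.21,0.079,0]'|grep ft; python3 q.py
python3 -m pendant '[0,-0.076,0.222,0.078,0, 0,-0.076,0.222,0.078,0, 0,-0.076,0.222,0.078,0, 0,-0.076,0.222,0.078,0, 0,-0.076,0.222,0.078,0]'|grep ft; python3 q.py
```

```text
ft_force: [0.1, 0.7, 0.1]
[-0.611 -0.801  2.57   0.017  0.445 -2.552] [ 0.349 -0.211  0.33 ] x [ 0.66  -0.453 -0.599] z [-0.08   0.751 -0.656]
ft_force: [0.2, 0.8, -0.7]
[-0.726 -0.944  2.571 -0.051  0.747 -2.552] [ 0.266 -0.215  0.322] x [ 0.497 -0.487 -0.718] z [-0.1    0.79  -0.605]
ft_force: [-0.2, 0.8, 0.5]
[-0.839 -0.944  2.57  -0.136  0.905 -2.551] [ 0.203 -0.232  0.296] x [ 0.304 -0.498 -0.812] z [-0.099  0.831 -0.547]
```

```bash
python3 - <<'E'
from leg import *
s,p,r=st(); q=np.array(s["qpos"])
for ro in (0,1):
  print("ro",ro); qq=run(q,[([.42,-.24,.36],6,ro),([.63,-.175,.36],5,ro),([.633,-.179,.179],4,0),([.43,-.179,.179],10,0)])
E
```

```text
ro 0
5 rows [0.01, -0.143, -0.04] 0 | q [-0.41 -0.48  2.28 -0.46  0.86 -1.95] mj 0.19 [ 0.384 -0.24   0.35 ] tilt 36 az -59
1 rows [0.01, -0.145, -0.038] 0 | q [-0.37 -0.4   2.22 -0.48  0.87 -1.9 ] mj 0.08 [ 0.42 -0.24  0.36] tilt 36 az -59
5 rows [0.025, -0.172, 0.027] 0 | q [-0.11  0.02  1.87 -0.61  0.93 -1.58] mj 0.10 [ 0.63  -0.175  0.36 ] tilt 36 az -59
4 rows [0.15, 0.035, 0.095] 0 | q [-0.12  0.21  2.03 -0.83  0.67 -1.28] mj 0.10 [ 0.633 -0.179  0.179] tilt 36 az -59
5 rows [-0.025, 0.077, 0.008] 0 | q [-0.15  0.02  2.23 -0.85  0.64 -1.27] mj 0.04 [ 0.531 -0.179  0.179] tilt 36 az -59
5 rows [-0.024, 0.077, 0.008] 0 | q [-0.19 -0.19  2.43 -0.83  0.62 -1.33] mj 0.05 [ 0.43  -0.179  0.179] tilt 36 az -59
ro 1
5 rows [0.01, -0.148, -0.014] 1 | q [-0.41 -0.48  2.29 -0.46  0.86 -1.52] mj 0.31 [ 0.383 -0.239  0.349] tilt 36 az -59
1 rows [0.01, -0.152, 0.025] 1 | q [-0.37 -0.4   2.22 -0.48  0.87 -1.38] mj 0.14 [ 0.42 -0.24  0.36] tilt 36 az -59
5 rows [0.025, -0.115, 0.131] 1 | q [-0.12  0.02  1.87 -0.61  0.93 -0.63] mj 0.20 [ 0.629 -0.176  0.36 ] tilt 36 az -59
4 rows [0.15, 0.098, 0.027] 0 | q [-0.12  0.21  2.03 -0.83  0.67 -0.32] mj 0.10 [ 0.633 -0.179  0.179] tilt 36 az -59
5 rows [-0.025, 0.051, -0.058] 0 | q [-0.15  0.02  2.23 -0.85  0.64 -0.31] mj 0.04 [ 0.531 -0.178  0.179] tilt 36 az -59
5 rows [-0.024, 0.05, -0.058] 0 | q [-0.19 -0.19  2.43 -0.83  0.62 -0.37] mj 0.05 [ 0.431 -0.179  0.179] tilt 36 az -59
```

```bash

python3 -m pendant '[0,0.01,-0.12,-0.035,0, 0,0.01,-0.12,-0.035,0, 0,0.01,-0.143,-0.04,0, 0,0.01,-0.143,-0.04,0, 0,0.01,-0.143,-0.04,0]' >/dev/null
python3 -m pendant '[0,0.01,-0.145,-0.04,0, 0,0.025,-0.172,0.027,0, 0,0.025,-0.172,0.027,0, 0,0.025,-0.172,0.027,0, 0,0.025,-0.172,0.027,0]' ; python3 q.py; python3 w.py .635 -.175 .26 3
python3 - <<'E'
from h import *
a=cv2.imread("pics/full.png"); b=read_camera("top")
h=cv2.cvtColor(b,cv2.COLOR_BGR2HSV)
cv2.imwrite("pics/t7.png",np.hstack([cv2.resize(a[110:260,110:260],(400,400)),cv2.resize(b[100:250,260:410],(400,400))]))
E
```

```text
time_s: 48.52
tcp_pos: [0.5756, -0.1842, 0.3571]
tool_rot: [-0.357, 0.725, -0.499, -0.314]
ft_force: [1.2, -0.3, 0.1]
gripper_width: -0.0001
[-0.146 -0.084  1.979 -0.605  0.911 -1.613] [ 0.576 -0.184  0.357] x [ 0.305 -0.499 -0.811] z [-0.1    0.831 -0.548]
per row [ 0.123 -0.052  0.073] mm/row 38.1 t 48.525
```

View pics/t7.png

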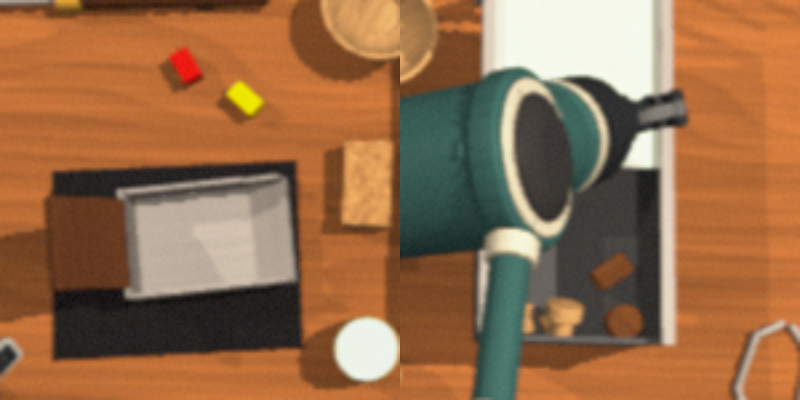

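The scoop stands on the mat, released and empty. The arm is over the box. Next I'll lower the closed fingers behind the tab.

```bash

python3 -m pendant '[0,0.123,-0.052,0.073,0, 0,0.123,-0.052,0.073,0, 0,0.123,-0.052,0.073,0, 0,0,0,0,0]' >/dev/null; python3 w.py .64 -.179 .179 3
python3 q.py
```

```text
per row [0.089 0.012 0.051] mm/row 25.9 t 49.075
[-0.115  0.116  1.97  -0.712  0.782 -1.432] [ 0.633 -0.175  0.256] x [ 0.3   -0.498 -0.814] z [-0.103  0.831 -0.546]
```

```bash

python3 -m pendant '[0,0.089,0.012,0.051,0, 0,0.089,0.012,0.051,0, 0,0.089,0.012,0.051,0, 0,0,0,0,0]' |grep -E 'tcp|ft'; python3 w.py .43 -.179 .179 14
python3 -m pendant '[0,-0.016,0.054,0.006,0, 0,-0.016,0.054,0.006,0, 0,-0.016,0.054,0.006,0, 0,-0.016,0.054,0.006,0]' |grep -E 'tcp|ft'
```

```text
tcp_pos: [0.6407, -0.1793, 0.1825]
ft_force: [-0.9, -0.7, 0.3]
per row [-0.017  0.057  0.007] mm/row 15.0 t 49.575
tcp_pos: [0.5858, -0.1793, 0.1842]
ft_force: [3.0, -0.3, 3.5]
```

```bash

python3 -m pendant '[0,-0.016,0.054,0.007,0, 0,-0.016,0.054,0.007,0, 0,-0.016,0.054,0.007,0, 0,-0.016,0.054,0.007,0, 0,-0.016,0.054,0.007,0]' |grep -E 'tcp|ft'
python3 -m pendant '[0,-0.016,0.054,0.007,0, 0,-0.016,0.054,0.007,0, 0,-0.016,0.054,0.007,0]' |grep -E 'tcp|ft'
python3 -m pendant '[0,-0.01,0.03,0.004,0, 0,-0.01,0.03,0.004,0, 0,0,0,0,0]' |grep -E 'time|tcp|ft'; python3 q.py
```

```text
tcp_pos: [0.5137, -0.1788, 0.1798]
ft_force: [1.9, 0.6, 4.5]
tcp_pos: [0.4712, -0.1785, 0.1784]
ft_force: [3.1, -1.2, 4.8]
time_s: 51.45
tcp_pos: [0.4548, -0.178, 0.1775]
ft_force: [0.4, -1.2, 0.7]
[-0.177 -0.128  2.383 -0.848  0.622 -1.299] [ 0.455 -0.178  0.177] x [ 0.304 -0.498 -0.812] z [-0.1    0.831 -0.547]
```

```bash

for i in 1 2; do python3 -m pendant '[0,-0.006,0.02,0.003,0, 0,-0.006,0.02,0.003,0, 0,0,0,0,0]' |grep -E 'tcp|ft'; done
python3 - <<'E'
from h import *
b=read_camera("top"); cv2.imwrite("pics/f8.png",b)
h=cv2.cvtColor(b,cv2.COLOR_BGR2HSV); m=((h[...,1]<60)&(h[...,2]>170)).astype(np.uint8)*255
k=np.zeros_like(m);k[60:235,285:365]=m[60:235,285:365]
ys,xs=np.nonzero(k[:,300:345]); print("white rows",ys.min(),ys.max(), "x far",onz("top",(325,ys.min()),.105).round(3),"near",onz("top",(325,ys.max()),.105).round(3))
a=cv2.imread("pics/top0.png"); h=cv2.cvtColor(a,cv2.COLOR_BGR2HSV); m=((h[...,1]<60)&(h[...,2]>170)); ys,xs=np.nonzero(m[130:235,300:345]); print("start rows",ys.min()+130,ys.max()+130)
E
```

```text
tcp_pos: [0.445, -0.1778, 0.1775]
ft_force: [0.8, 0.5, 0.3]
tcp_pos: [0.4411, -0.177, 0.1816]
ft_force: [16.8, -2.9, -1.7]
white rows 83 234 x far [ 0.808 -0.206  0.105] near [ 0.406 -0.207  0.105]
start rows 148 222
```

The force rose to 17 N at the stop, so the cover is shut. Retreating and checking.

```bash

python3 -m pendant '[0,0.016,-0.054,-0.007,0, 0,-0.15,0,0,0, 0,-0.2,0,0,0, 0,-0.2,0,0,0, 0,-0.2,0,0,0]' |grep -E 'tcp|ft'
python3 - <<'E'
from h import *
b=read_camera("top"); a=cv2.imread("pics/top0.png")
def edge(im):
    h=cv2.cvtColor(im,cv2.COLOR_BGR2HSV); m=((h[...,1]<60)&(h[...,2]>170)); c=[np.nonzero(m[125:190,u])[0].min()+125 for u in range(335,350,3)]; return c
print("far edge rows start",edge(a),"now",edge(b))
s=read_camera("side")
cv2.imwrite("pics/t9.png",np.hstack([cv2.resize(b[60:320,60:420],(450,325)),cv2.resize(s,(350,325))]))
E
```

```text
tcp_pos: [0.3903, -0.0836, 0.33]
ft_force: [1.5, 0.4, 0.3]
far edge rows start [np.int64(149), np.int64(149), np.int64(149), np.int64(149), np.int64(149)] now [np.int64(153), np.int64(153), np.int64(153), np.int64(153), np.int64(153)]
```

View pics/t9.png

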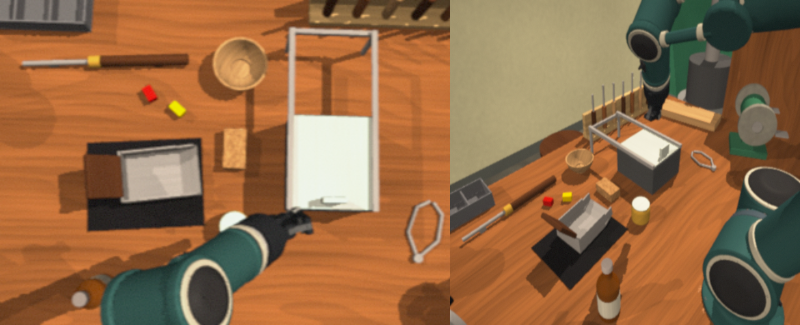

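```bash
python3 -m pendant '[0,-0.1,0,0,0, 0,0,0,0,0, 0,0,0,0,0]'; python3 -c "
from plant import job_done; print(job_done())"
```

```text
time_s: 53.35
tcp_pos: [0.3838, -0.0721, 0.3486]
tool_rot: [-0.356, 0.724, -0.499, -0.315]
ft_force: [0.5, 0.7, 0.1]
gripper_width: 0.0002
the job is handed in; nothing more can be done
None
```

The job is done and handed in at about 53 s of the 72 s allowed.

What I did:
- **Opening:** I pushed the cover back to its stop (24 N at the end).
- **Tilting the tool:** the moves could only turn about the tool's own axis. I tilted the tool by driving the arm against its reach limits in free space.
- **Pouring:** I gripped the handle (13.3 mm between the fingers) and carried the scoop level. I tipped it to about 71° over the box.
- **Setting down:** I set the scoop back on its original spot on the mat and let go.
- **Closing:** I hooked the tab from behind and pulled the cover shut until the force rose to 17 N at the stop.

What the last checks showed:
- **Scoop:** empty, upright and released on the mat.
- **Offcuts:** four were clearly visible in the box. I saw only a corner of the small one (offcut_e), under the spigot, and nothing lay on the bench.
- **Cover:** its far edge was 4 pixel rows nearer to shut than in the first picture, so it was probably slightly open at the start.
- **Bystanders:** all looked in place, but I did not measure their positions.

Two readings I could not settle:
- **Joint 2:** it read -0.944 to -0.945 rad at its limit, while the listed range ends at -0.94. I took this as rounding of the listed value.
- **Set-down force:** the wrist force hardly changed as the scoop touched the mat, so I placed it by height; after letting go the force read about zero.

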